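# Load and lock the cure tray, then key the lamp on

## Task

Stand every mould cup that is on the bench upright in the swing tray while the tray is still swung out, then push the free end of the tray so that it swings on its pivot all the way home in front of the lamp, and push the lock pin down through the fork and the tray lug until its head is fully home. Only then put the key fully into the key switch and turn it clockwise to its stop to switch the lamp on, and leave it there. Do not disturb the other things on the bench.

Things in the scene. Friction and masses are not known exactly. Their poses are not given: they have to be found in the camera images.
- cup_a_mid (a point): centre (half-way up) of a loose translucent cast resin mould cup, 54 mm outside diameter, 36 mm tall, open on top, 35 to 85 g, standing on the bench at the left. z is its axis. Its round outside can be gripped across the diameter. Absent in some runs.
- cup_b_mid (a point): centre (half-way up) of a loose translucent cast resin mould cup, 54 mm outside diameter, 30 mm tall, open on top, 35 to 85 g, standing on the bench at the left. z is its axis. Its round outside can be gripped across the diameter. Absent in some runs.
- cup_c_mid (a point): centre (half-way up) of a loose translucent cast resin mould cup, 56 mm outside diameter, 34 mm tall, open on top, 35 to 85 g, standing on the bench at the left. z is its axis. Its round outside can be gripped across the diameter. Absent in some runs.
- cup_d_mid (a point): centre (half-way up) of a loose translucent cast resin mould cup, 54 mm outside diameter, 36 mm tall, open on top, 35 to 85 g, standing on the bench at the left. z is its axis. Its round outside can be gripped across the diameter. Absent in some runs.
- tray_floor (a point): centre of the floor of the aluminium swing tray. Floor 30 mm above the bench, inside 110 x 210 mm (its x, y), outside 122 x 222 mm, walls 6 mm thick, rim 42 mm and underside 12 mm above the bench. The frame turns with the tray: +y along the tray to its fixed pivot at (0, +135 mm), -y to the free end; +x faces the lamp when home, -x is the long side toward the robot.
- tray (a joint): swing of the tray about its pivot pin, rad: 0 = home, parallel to the lamp, at a hard stop, with lug and fork holes in line; negative = swung out toward the robot (starts -0.55 to -0.38, limit -0.75). Push the -x side near the free end, away from the robot, to bring it home. Stiff pivot (0.25 N m friction): it stays where it is left.
- lug_hole (a point): centre of the 15 mm hole in the top face of the lug, a 10 mm thick steel tongue (31 to 41 mm above the bench) that sticks out of the free end of the tray, at (0, -140 mm) from the tray centre; turns with the tray.
- fork_hole (a point): centre of the hole in the top face of the fixed steel fork (clevis), 56 mm above the bench: two 8 mm plates, 36 mm square, with 15 mm holes, the top one 48 to 56 mm and the lower 14 to 22 mm above the bench; the lug swings in between from the robot side. +x points to the lamp (front 137 mm behind, 171 mm tall), z up.
- pin_grip (a point): centre of the head of the loose lock pin: head 28 mm diameter, 34 mm tall; from 17 mm under this point a shank 12 mm in diameter, 48 mm long, tip tapered over 9 mm; 80 to 120 g. z is its axis, up. It starts upright in a block 60 x 60 x 56 mm with a 15 mm hole, head resting on the block. Fully home, its head rests on the fork and this point is 17 mm above the fork top.
- key_grip (a point): centre of the bow of the loose key: a plate 40 mm wide (x), 10 mm thick (y), 40 mm tall (z); 20 to 26 mm under this point a shoulder 24 x 14 mm, then a blade 16 (x) x 6 (y) mm, 34 mm long, last 8 mm 11 x 3.5 mm; 60 g; z up. It starts upright in a slotted block 60 x 50 x 40 mm, shoulder on the block. Both ways round (half a turn) fit the switch.
- key_slot (a point): centre of the mouth of the key slot on top of the key switch, 62 mm above the bench, on a grey box 100 x 90 x 56 mm; slot 18 mm along x, 8 mm along y, 38 mm deep: about 1 mm play round the blade. Fully in, the key shoulder rests on the mouth and the centre of the bow is 26 mm above this point. The frame turns with the key barrel; z up.
- key_rotor (a joint): turn of the key barrel, rad: 0 = off, grows clockwise seen from above, hard stop at 1.05 (60 degrees) = on. Light friction (0.06 N m), stays where it is left. The key has about 0.13 rad of play in the slot before the barrel follows.
- solder_spool: bystander, not to be moved: solder spool, 55 mm across, 38 mm tall, standing among the cups; origin under its centre
- box_white: bystander, not to be moved: white card box 55 x 85 x 32 mm, at the left; origin under its centre
- terminals: bystander, not to be moved: terminal strip 16 x 60 x 18 mm, near the front edge; origin under its centre
- mouse: bystander, not to be moved: computer mouse 99 x 56 x 41 mm, at the left; origin under its centre
- stepper: bystander, not to be moved: small stepper motor 67 x 42 x 42 mm, at the right; origin under its centre
Not all that is in view belongs to the job. What is shaped like the part that bears cup_a_mid but purple is not meant.

How it is judged:
By the outcome, as a careful person would: the job done as asked, in the order asked, and still so for the second after the job is handed in, with the robot touching nothing.
Of cup_a, cup_b, cup_c, cup_d only 2 to 3 are there at a start; the rules pass over those that are not, and their reading is None.
At some moment in a run one of cup_a, cup_b, cup_c, cup_d may be knocked a few centimetres aside while the robot is not near it.
It also fails if it takes over 200 s, if anything falls off the work surface, if the arm or the gripper's body presses on something with over 40 N, if the wrist force passes 120 N, or if a joint passes its speed limit or range.

## Robot

A 6-joint arm with a two-finger parallel gripper is mounted at the origin on a cart in front of the work surface, level with it; the furniture and walls round the work are solid. World frame = base frame: x ahead of the robot, y to its left, z up, the work surface at z = 0. Lengths are in m, angles in rad, forces in N, time in s.
With the tool pointing down it reaches from about 0.375 to 0.975 m from the base axis. Payload 3.8 kg.
Tool frame: the origin (TCP) lies midway between the tips of the shut fingers; the grasp point (between the pads) lies 19 mm behind it; z points along the fingers, y is the direction in which the jaws open and shut (so a half turn about z gives the same grasp; the last joint's range is limited). The gripper opens to 85 mm and grips with 20 to 120 N. Pads are 22 mm wide; open, the fingers measure 114 mm over their backs; the gripper's body (76 mm by 85 mm) begins 54 mm behind the grasp point. The pads swing forward as they close: fully open they stand 13 mm farther back than shut.
Start: joints at [-1.278, 0.264, 1.604, -0, 1.274, -0.037], TCP at [0.219, -0.639, 0.231] pointing down, gripper open.
Joint ranges: [-2.63, 2.63], [-0.94, 2.18], [0.31, 2.57], [-1.31, 4.45], [0, 2.66], [-2.55, 2.55]. Speed limits (rad/s): [2.57, 2.57, 3.14, 3.14, 3.14, 3.14].

## Interface

Orientations are given as a rotation vector (axis times angle).
In Python, from workcell import bot gives the robot as it stands. The module is installed in compiled form; this text tells all that it offers.
- The arm moves only by the tool move_arm, never from a script. Its argument "steps" is a list of rows, each a list of 5 numbers: the shift along the tool's x, y, z in mm, then the turn about the tool's z in degrees, then the opening in per cent of the stroke, from 0 (shut) to 100 (fully open). In form: [[tx, ty, tz, turn, claw], ...]. A call has 1 to 20 rows; each row is the pose to reach, as a shift and turn from the pose commanded when the call began, along the tool's axes at that moment; what a row does not reach only later rows make up. A row lasts 1/10 s, in which the tool goes at most 50 mm and 8.59 degrees, less where a joint would pass 70% of its speed; a pose out of reach is approached as far as the arm can. A call with a gripper value outside its range is refused whole. The fingers move at their own pace and stop on an object; "newtons" is the grip in N (left out, the last holds). Time passes only in rows, so rows that repeat a pose let the fingers close. It gives the time, the measured TCP pose, the force and the opening at its end, in the units of the state.
- bot.read_state(): the state, without advancing time (a new reading comes with each control period).
- bot.read_camera(name): name is "scene" or "top"; returns a dict with "pixels" (400x640x3 uint8, red, green, blue), "depth" (400x640 float32, m along the optical axis (not along the pixel's ray), 0 where there is no reading), "fovy" (degrees; the focal length in pixels is half the picture's height over the tangent of half this angle, whatever the lens; pixels are square), "cx", "cy" (the principal point, pixels), "xyz" and "attitude" of the camera in the world. Camera axes: x right, y up, looking along -z (the intrinsics and any distortion apply to the point x, -y, -z); pixel columns grow to the right and rows downward; lengths in m; the calibration is good to about 2 mm. A picture is of the moment at which its call begins.
- bot.finish_job(): hands the job in, once; it reports no verdict.
The state is a dict: "time": time; "q": joint angles; "joint_vel": joint speeds; "joint_torque": joint torques, N m; "tool_pos": TCP position; "tcp_rot": TCP orientation; "wrist_force": force on the tool from outside, world axes, zero at the start; "torque": the same for the moment, N m; "width": opening from 0.0 (shut) to 1.0 (fully open).
Only numpy, scipy, OpenCV 4.12 (cv2) and the standard library are available. Lean on these libraries where they do the work, as an engineer would, in place of code of your own. Each camera call takes 0.05 s, during which the arm holds its last target.

## Working session

There is one attempt and no reset: what is moved stays moved. The work goes in short steps, Python scripts to look and compute and a tool call to move; the robot and the scene stay as the last step left them, time stands still between calls to the robot, and variables do not carry over. Pictures are saved under pics/ and viewed, and the job is handed in when it is done.

Besides the shell and the picture viewer there is one more tool, called by a JSON object that holds its "fn" and its "kwargs". move_arm: Moves the arm, as the interface text tells. Its arguments: {"type":"object","properties":{"steps":{"type":"array","items":{"type":"array","items":{"type":"number"}}},"newtons":{"type":"number"}},"required":["steps"]}

```bash
mkdir -p pics
cat > h.py <<'E'
import numpy as np,cv2
from scipy.spatial.transform import Rotation as R
from workcell import bot
def cam(n):
    c=bot.read_camera(n)
    np.savez('%s.npz'%n,**{k:np.array(v) for k,v in c.items()})
    return c
def load(n): 
    d=np.load('%s.npz'%n,allow_pickle=True); return {k:d[k] for k in d.files}
def rot(a):
    a=np.array(a,float)
    if a.shape==(3,3): return a
    return R.from_rotvec(a).as_matrix() if a.size==3 else R.from_quat(a).as_matrix()
def px2w(c,u,v,depth=None,z=None):
    f=200/np.tan(np.radians(float(c['fovy']))/2)
    d=np.array([(u-float(c['cx']))/f,-(v-float(c['cy']))/f,-1.])
    w=rot(c['attitude'])@d; p=np.array(c['xyz'],float)
    if z is not None: return p+w*(z-p[2])/w[2]
    return p+w*depth
def cloud(c):
    f=200/np.tan(np.radians(float(c['fovy']))/2)
    v,u=np.mgrid[0:400,0:640]
    d=np.stack([(u-float(c['cx']))/f,-(v-float(c['cy']))/f,-np.ones(u.shape)],-1)*c['depth'][...,None]
    return d@rot(c['attitude']).T+np.array(c['xyz'],float)
def save(c,name): cv2.imwrite('pics/'+name,c['pixels'][...,::-1])
def crop(c,name,u0,v0,u1,v1,s):
    cv2.imwrite('pics/'+name,cv2.resize(np.ascontiguousarray(c['pixels'][v0:v1,u0:u1,::-1]),None,fx=s,fy=s,interpolation=cv2.INTER_CUBIC))
E
python3 - <<'E'
from h import *
for n in('scene','top'):
    c=cam(n); save(c,n+'0.png'); print(n,{k:v for k,v in c.items() if k not in('pixels','depth')})
print(bot.read_state())
E
```

```text
scene {'fovy': 47.81891453298837, 'cx': 316.6519169381576, 'cy': 205.13674961407722, 'xyz': array([-0.33638391,  0.52500825,  1.19314714]), 'attitude': array([ 0.42900615, -0.72467948, -1.94061546])}
top {'fovy': 53.244963357427096, 'cx': 314.0776858014426, 'cy': 200.81052026661044, 'xyz': array([0.37007733, 0.06123405, 1.52213955]), 'attitude': array([ 0.07451304, -0.06772008, -1.54492858])}
{'time': 0.1, 'q': array([-1.27789446e+00,  2.64709299e-01,  1.60526525e+00,  9.23643259e-06,
        1.27366106e+00, -3.69228872e-02]), 'joint_vel': array([ 0.00100616, -0.0004133 , -0.00213671,  0.0013968 ,  0.0012146 ,
       -0.00020952]), 'joint_torque': array([ 7.47930480e-04, -5.16706395e+01, -3.68587911e+01,  4.53725318e-05,
        6.33823147e-03, -7.17179455e-05]), 'tool_pos': array([ 0.21841291, -0.63798896,  0.23005026]), 'tcp_rot': array([-3.09697067e+00, -5.15405348e-01,  3.95595744e-04]), 'wrist_force': array([-1.23500163,  0.90556763,  0.26777997]), 'torque': array([0.01755668, 0.08682852, 0.02357536]), 'width': 1.0015099067896582}
```

View pics/scene0.png

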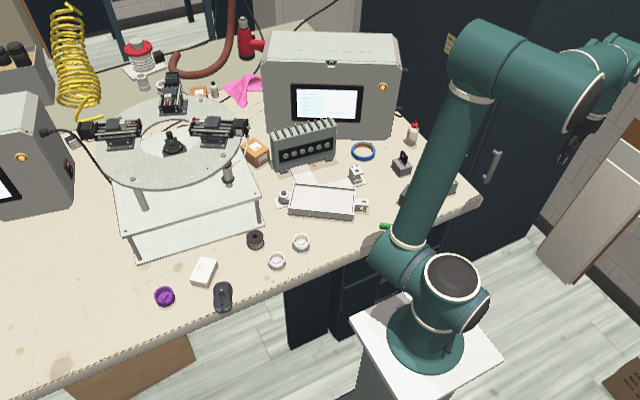

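View pics/top0.png

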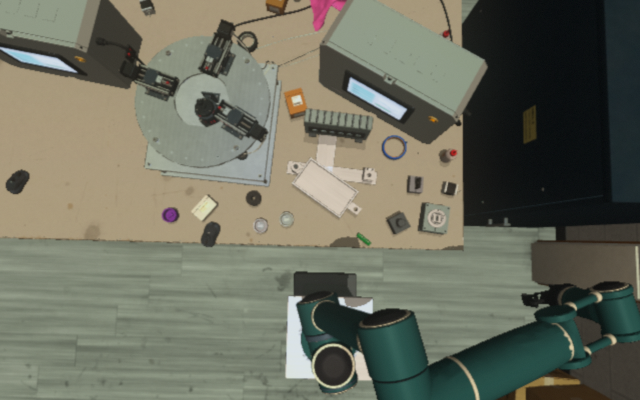

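Run:
```python
from h import *
c=load('top'); crop(c,'t1.png',150,140,300,250,5); crop(c,'t2.png',280,130,470,255,4)
c=load('scene'); crop(c,'s1.png',140,220,330,320,4);crop(c,'s2.png',260,130,480,250,3)
```

```text
(no output)
```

View pics/t1.png

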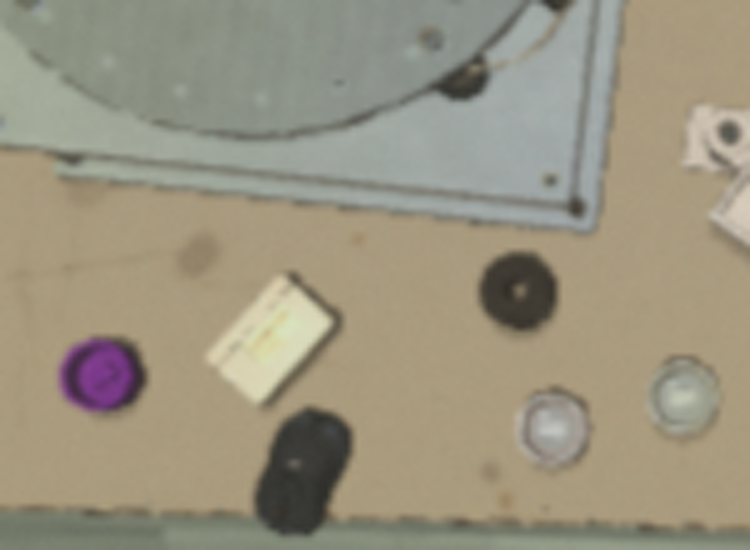

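View pics/t2.png

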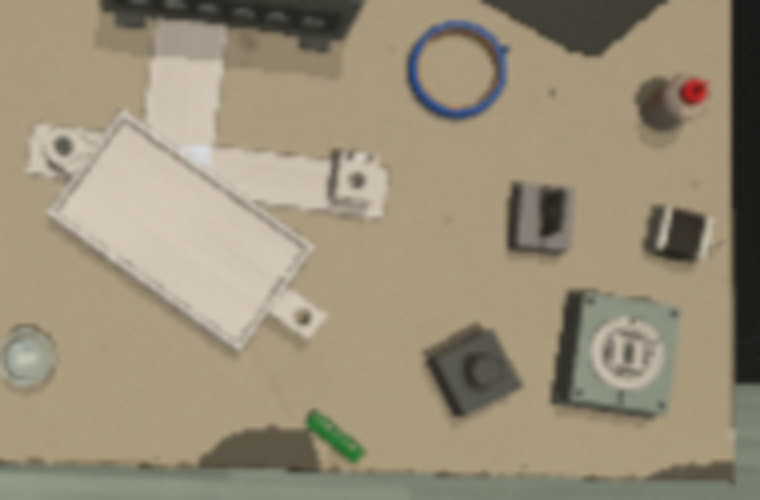

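View pics/s1.png

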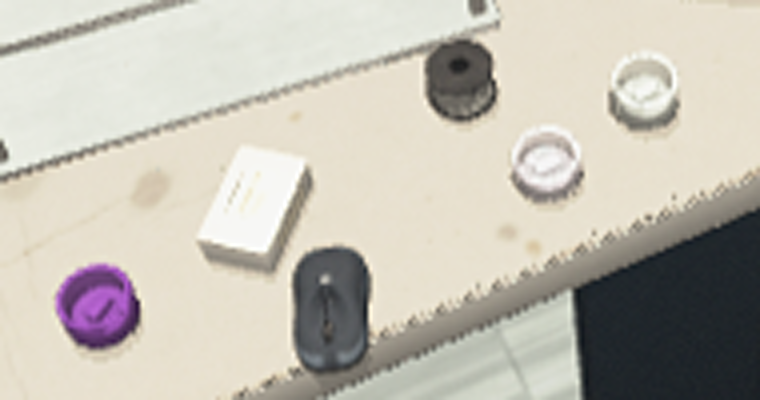

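View pics/s2.png

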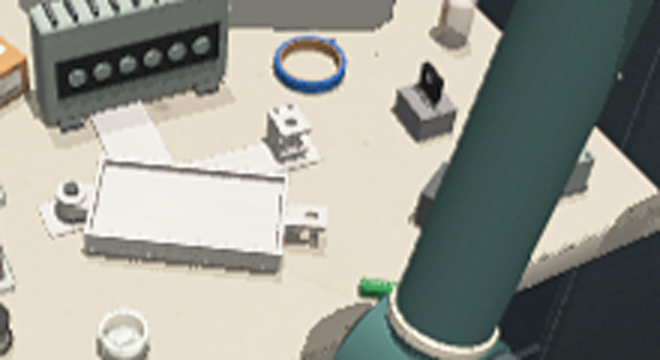

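Run:
```python
from h import *
for n in('top','scene'):
    c=load(n); P=cloud(c); np.save(n+'_P.npy',P)
    # bench plane check
    for (u,v) in ([(230,220),(400,220),(300,235)] if n=='top' else [(230,290),(340,270)]): print(n,u,v,P[v-2:v+3,u-2:u+3].reshape(-1,3).mean(0),P[v-2:v+3,u-2:u+3,2].std())
c=load('top');P=cloud(c)
def comp(u,v,r,zlo,zhi):
    s=P[v-r:v+r,u-r:u+r].reshape(-1,3); m=(s[:,2]>zlo)&(s[:,2]<zhi); s=s[m]
    print((u,v),len(s),'min',s.min(0).round(4),'max',s.max(0).round(4),'mid',((s.min(0)+s.max(0))/2).round(4))
for a in [(261,226,12,.012,.06),(286,219,12,.012,.06),(254,198,12,.012,.06),(170,214,12,.012,.06),(397,221,16,.045,.12),(400,223,8,.07,.12),(415,184,12,.03,.06),(415,184,14,.062,.12),(435,217,22,.05,.09),(369,175,9,.045,.07),(356,210,9,.028,.06)]: comp(*a)
```

```text
top 230 220 [0.42717932 0.38805788 0.00226926] 0.00373069573091814
top 400 220 [ 0.43932953 -0.24211479  0.08308214] 0.014443831714318425
top 300 235 [0.37688414 0.11981382 0.00038269] 0.003648255131690183
scene 230 290 [0.37335983 0.43386346 0.02106442] 0.010696850096909427
scene 340 270 [ 0.42159237  0.0230124  -0.22949892] 0.039662350145060775
(261, 226) 124 min [0.3652 0.2426 0.012 ] max [0.4365 0.2955 0.0368] mid [0.4008 0.269  0.0244]
(286, 219) 135 min [0.4091 0.133  0.012 ] max [0.4614 0.1953 0.0454] mid [0.4353 0.1641 0.0287]
(254, 198) 156 min [0.4872 0.271  0.0132] max [0.5401 0.3247 0.0471] mid [0.5136 0.2978 0.0301]
(170, 214) 171 min [0.4163 0.5809 0.0121] max [0.4659 0.6378 0.0458] mid [0.4411 0.6094 0.0289]
(397, 221) 284 min [ 0.3927 -0.2847  0.0463] max [ 0.4703 -0.2054  0.0999] mid [ 0.4315 -0.245   0.0731]
(400, 223) 53 min [ 0.4182 -0.2587  0.0713] max [ 0.4429 -0.2327  0.0999] mid [ 0.4305 -0.2457  0.0856]
(415, 184) 186 min [ 0.5482 -0.3381  0.03  ] max [ 0.6111 -0.2832  0.0592] mid [ 0.5797 -0.3106  0.0446]
(415, 184) 43 min [ 0.5602 -0.3186  0.0639] max [ 0.5988 -0.3054  0.0963] mid [ 0.5795 -0.312   0.0801]
(435, 217) 667 min [ 0.4004 -0.4305  0.05  ] max [ 0.5062 -0.3288  0.0724] mid [ 0.4533 -0.3797  0.0612]
(369, 175) 109 min [ 0.5891 -0.1511  0.0465] max [ 0.6353 -0.1127  0.0643] mid [ 0.6122 -0.1319  0.0554]
(356, 210) 109 min [ 0.4597 -0.1058  0.0283] max [ 0.5084 -0.0534  0.0497] mid [ 0.4841 -0.0796  0.039 ]
```

```bash
cat >> h.py <<'E'
def go(x,y,z,yaw_deg=None):
    """print tool-axis shift to reach world TCP & yaw (deg, of tool x)"""
    s=bot.read_state(); M=R.from_rotvec(s['tcp_rot']).as_matrix()
    d=M.T@(np.array([x,y,z])-s['tool_pos'])*1000
    yaw=np.degrees(np.arctan2(M[1,0],M[0,0])); t=0
    if yaw_deg is not None:
        t=-(yaw_deg-yaw); t=(t+90)%180-90
    print('t=%.1f pos'%s['time'],s['tool_pos'].round(4),'yaw %.1f'%yaw,'zt',M[:,2].round(3),'F',s['wrist_force'].round(1),'w %.3f'%s['width'],'q6 %.2f'%s['q'][5])
    print('SHIFT',d.round(1),'turn %.1f'%t)
def w2px(c,p):
    f=200/np.tan(np.radians(float(c['fovy']))/2)
    d=rot(c['attitude']).T@(np.array(p)-np.array(c['xyz'],float))
    return float(c['cx'])+f*d[0]/-d[2], float(c['cy'])-f*d[1]/-d[2]
E
python3 - <<'E'
from h import *
c=load('top')
for n,u,v,z in [('cup1',260.4,225.4,.034),('cup2',286.6,219.2,.034),('fork',369.2,175,.056),('lug',356,209.3,.041),('pivot',295.7,166.7,.045),('pin',401,223,.09),('slot',436.7,218.4,.062),('keytop',418.0,182.5,.086),('corner',292.5,182.5,.042)]:
    print(n,px2w(c,u,v,z=z).round(4))
crop(c,'z1.png',385,165,460,240,8)
crop(c,'z2.png',285,155,385,220,8)
go(.45,-.2,.25,90)
E
```

```text
cup1 [0.4087 0.267  0.034 ]
cup2 [0.4342 0.1701 0.034 ]
fork [ 0.6047 -0.1328  0.056 ]
lug [ 0.4771 -0.0873  0.041 ]
pivot [0.6312 0.1414 0.045 ]
pin [ 0.4283 -0.2443  0.09  ]
slot [ 0.4495 -0.3806  0.062 ]
keytop [ 0.5767 -0.306   0.086 ]
corner [0.5716 0.1518 0.042 ]
t=0.1 pos [ 0.2184 -0.638   0.2301] yaw 18.9 zt [-0.001  0.002 -1.   ] F [-1.2  0.9  0.3] w 1.002 q6 -0.04
SHIFT [ 361.  -339.4  -19.2] turn -71.1
```

View pics/z1.png

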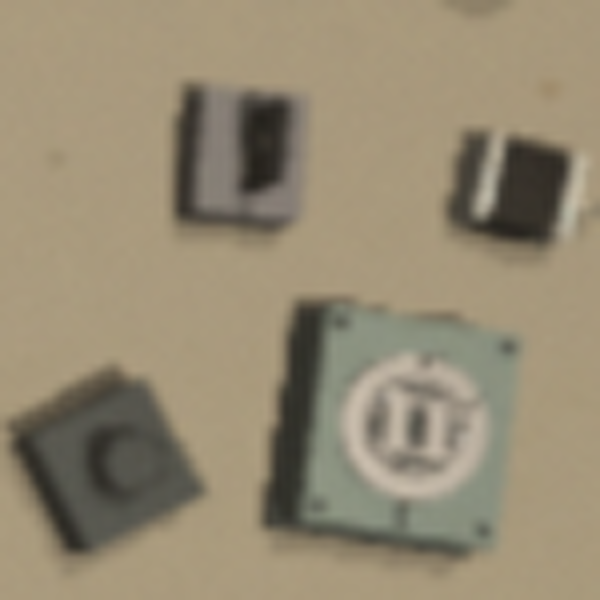

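View pics/z2.png

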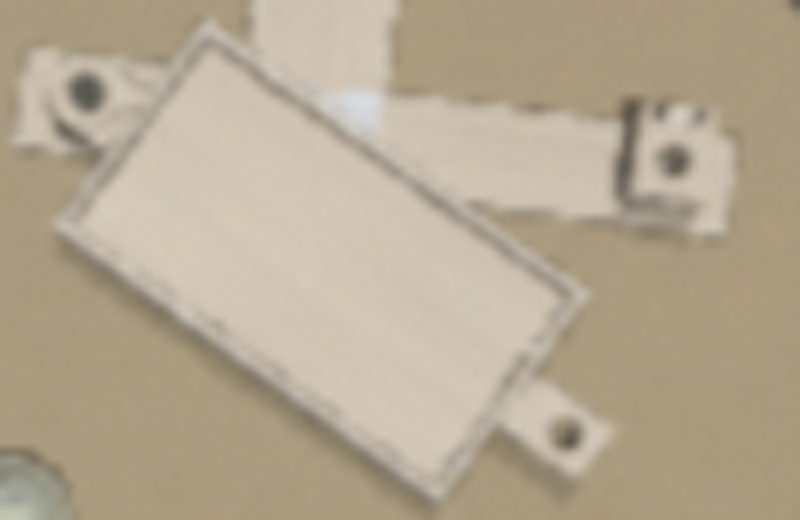

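{"fn": "move_arm", "kwargs": {"steps": [[40,-40,-20,-9,100],[80,-80,-20,-18,100],[120,-115,-20,-27,100],[160,-150,-20,-36,100],[200,-185,-20,-45,100],[240,-220,-20,-54,100],[280,-260,-20,-62,100],[320,-300,-20,-71,100],[361,-339,-20,-71,100],[361,-339,-20,-71,100]]}}

```text
time: 1.1
tool_pos: [0.4506, -0.1988, 0.251]
tcp_rot: [-2.222, -2.22, -0.0]
wrist_force: [0.6, -0.4, -0.1]
width: 0.997
```

Run:
```python
from h import *
for n in('scene','top'):
    c=cam(n); save(c,n+'1.png')
c=load('top')
go(.434,.170,.15,60)
pv=np.array([.6312,.1414]);lg=np.array([.4771,-.0873]);fk=np.array([.6047,-.1328])
a=lambda p:np.degrees(np.arctan2(*(p-pv)[::-1]))
print(a(lg),a(fk))
d=(pv-lg)/np.linalg.norm(pv-lg); print('tray +y',d,'centre',lg+.14*d)
```

```text
t=1.2 pos [ 0.4521 -0.1959  0.2509] yaw 90.3 zt [ 0.001  0.002 -1.   ] F [-0.6 -0.9 -0.6] w 0.999 q6 -0.47
SHIFT [365.7 -16.3 101.8] turn 30.3
-123.97242400479014 -95.52019428208975
tray +y [0.55879383 0.82930661] centre [0.55533114 0.02880293]
```

View pics/scene1.png

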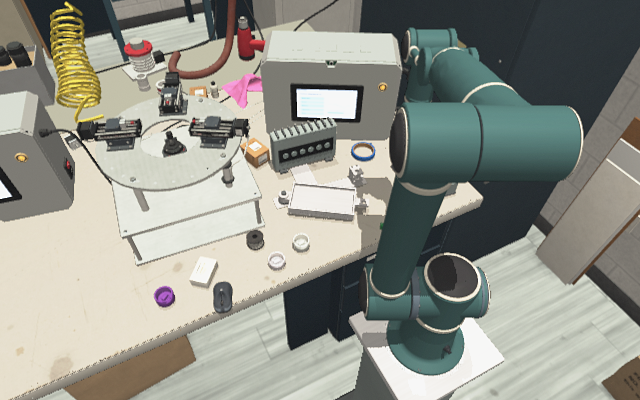

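View pics/top1.png

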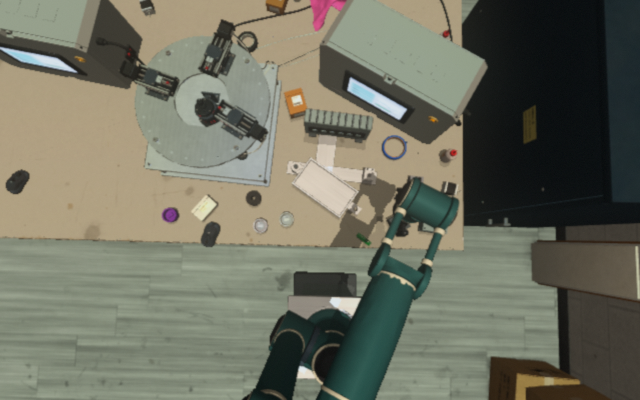

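Run:
```python
from h import *
c=load('scene')
for n,u,v,z in [('cup2',300.7,240.,.034),('cup1',276.6,257.9,.034)]: print(n,px2w(c,u,v,z=z).round(4))
s=bot.read_state()
# jaws along tray x for the grasp; tray +x dir
print(s['q'])
```

```text
cup2 [0.435  0.1732 0.034 ]
cup1 [0.407  0.2689 0.034 ]
[-0.46119134 -0.09800188  1.95778353  0.00257699  1.28243598 -0.46679397]
```

{"fn": "move_arm", "kwargs": {"steps": [[45,0,10,9,100],[90,-3,20,17,100],[138,-6,30,25,100],[187,-8,50,34,100],[236,-10,60,34,100],[285,-12,80,34,100],[333,-14,100,34,100],[367,-16,130,34,100],[367,-16,130,34,100]]}}

```text
time: 2.1
tool_pos: [0.4328, 0.1678, 0.1185]
tcp_rot: [-2.772, -1.475, 0.006]
wrist_force: [0.4, -0.2, 0.2]
width: 1.001
```

Run:
```python
from h import *
go(.4345,.1715,.001,56)
c=cam('scene');crop(c,'s3.png',200,200,360,320,5)
c=cam('top');crop(c,'t3.png',230,170,380,260,5)
```

```text
t=2.1 pos [0.4328 0.1678 0.1185] yaw 56.0 zt [-0.004 -0.001 -1.   ] F [ 0.4 -0.2  0.2] w 1.001 q6 0.91
SHIFT [  4.3  -0.3 117.5] turn 0.0
```

View pics/s3.png

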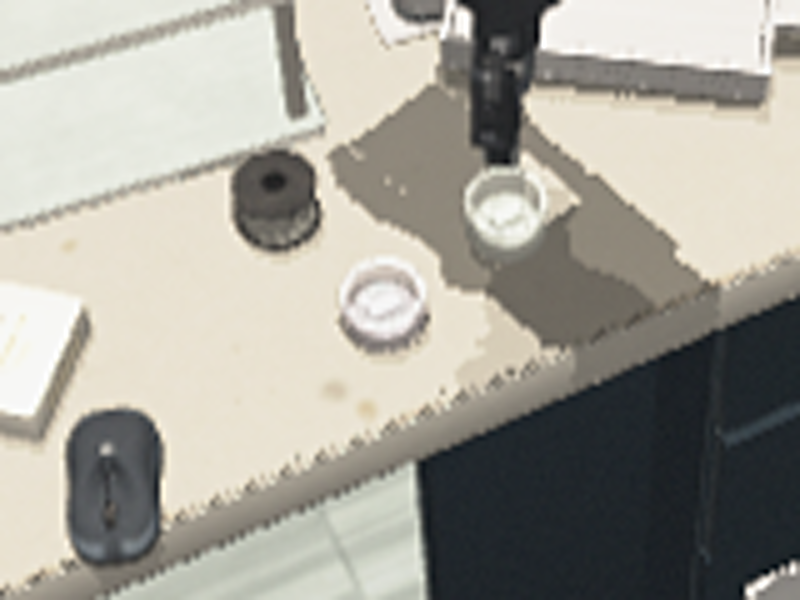

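View pics/t3.png

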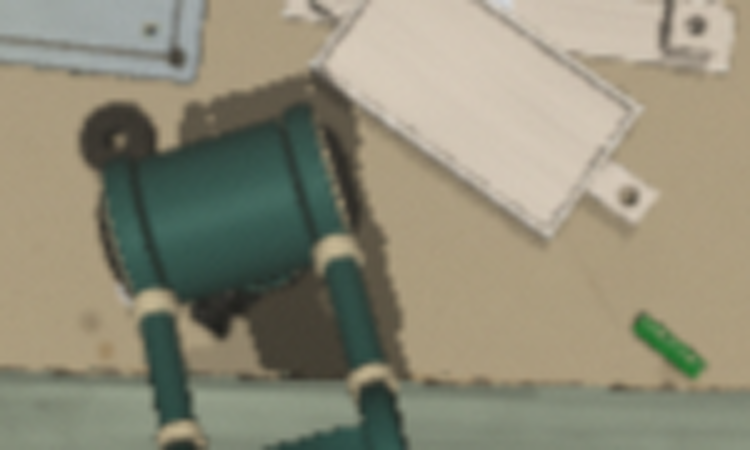

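{"fn": "move_arm", "kwargs": {"steps": [[4,0,30,0,100],[4,0,60,0,100],[4,0,90,0,100],[4,0,108,0,100],[4,0,117,0,100],[4,0,117,0,100],[4,0,117,0,50],[4,0,117,0,40],[4,0,117,0,40],[4,0,117,0,40],[4,0,117,0,40],[4,0,117,0,40]], "newtons": 35}}

```text
time: 3.4
tool_pos: [0.4387, 0.1697, 0.006]
tcp_rot: [2.774, 1.473, 0.004]
wrist_force: [-0.9, -1.8, 4.9]
width: 0.615
```

Run:
```python
from h import *
go(.4345,.1715,.10,56)
```

```text
t=3.4 pos [0.4387 0.1697 0.006 ] yaw 55.9 zt [ 0.003  0.001 -1.   ] F [-0.9 -1.8  4.9] w 0.615 q6 0.91
SHIFT [ -0.7  -4.3 -94. ] turn -0.1
```

{"fn": "move_arm", "kwargs": {"steps": [[0,0,-30,0,40],[0,0,-70,0,40],[0,0,-94,0,40],[0,0,-94,0,40]]}}

```text
time: 3.8
tool_pos: [0.4411, 0.1707, 0.1033]
tcp_rot: [2.773, 1.472, 0.016]
wrist_force: [1.4, 0.5, -0.1]
width: 0.615
```

Run:
```python
from h import *
go(.5833,.0703,.10,56)
```

```text
t=3.8 pos [0.4411 0.1707 0.1033] yaw 55.9 zt [ 0.01   0.003 -1.   ] F [ 1.4  0.5 -0.1] w 0.615 q6 0.91
SHIFT [ -3.5 174.    4.4] turn -0.1
```

{"fn": "move_arm", "kwargs": {"steps": [[-3,40,0,0,40],[-3,85,0,0,40],[-3,130,0,0,40],[-3,174,0,0,40],[-3,174,0,0,40],[-3,174,0,0,40],[-3,174,0,0,40]]}}

```text
time: 4.5
tool_pos: [0.578, 0.0697, 0.0972]
tcp_rot: [-2.774, -1.472, 0.004]
wrist_force: [-0.3, -1.1, -0.9]
width: 0.617
```

Run:
```python
from h import *
c=cam('scene');crop(c,'s4.png',250,150,400,262,5)
go(.5833,.0703,.037,56)
```

```text
t=4.5 pos [0.5779 0.0699 0.0974] yaw 55.9 zt [-0.002  0.    -1.   ] F [-0.4 -0.   0.1] w 0.615 q6 0.67
SHIFT [ 3.4  4.4 60.4] turn -0.1
```

View pics/s4.png

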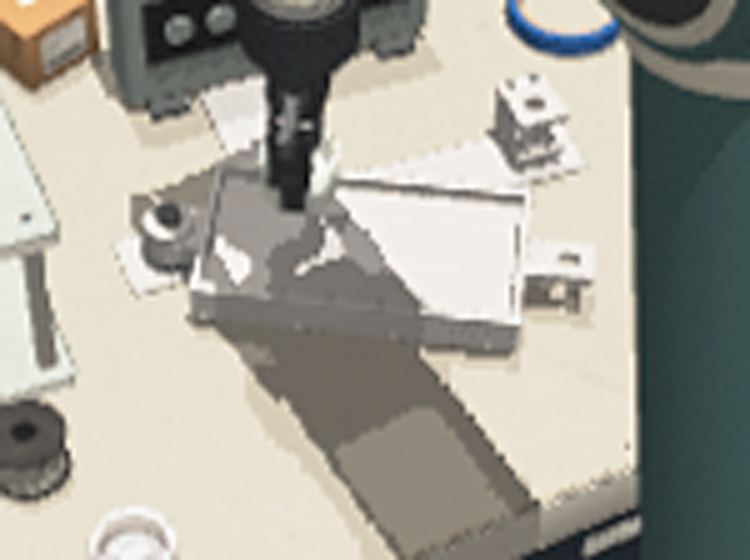

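{"fn": "move_arm", "kwargs": {"steps": [[3,4,25,0,40],[3,4,45,0,40],[3,4,54,0,40],[3,4,58,0,40],[3,4,60,0,40],[3,4,60,0,40],[3,4,60,0,40]]}}

```text
time: 5.25
tool_pos: [0.5854, 0.0697, 0.0393]
tcp_rot: [2.775, 1.472, 0.003]
wrist_force: [0.4, -0.1, -0.3]
width: 0.617
```

Run:
```python
from h import *
go(.5833,.0703,.036,56)
```

```text
t=5.2 pos [0.5854 0.0697 0.0393] yaw 55.9 zt [ 0.002  0.    -1.   ] F [ 0.4 -0.1 -0.3] w 0.617 q6 0.67
SHIFT [-0.7 -2.1  3.3] turn -0.1
```

{"fn": "move_arm", "kwargs": {"steps": [[0,0,2,0,40],[0,0,3,0,40],[0,0,4,0,40],[0,0,4,0,40],[0,0,4,0,75],[0,0,4,0,75],[0,0,4,0,75],[0,0,-10,0,75],[0,0,-40,0,75],[0,0,-80,0,75],[0,0,-110,0,75],[0,0,-110,0,100]]}}

```text
time: 6.45
tool_pos: [0.589, 0.0699, 0.1554]
tcp_rot: [2.771, 1.47, 0.016]
wrist_force: [0.6, -0.6, 0.9]
width: 0.895
```

Run:
```python
from h import *
c=cam('scene');crop(c,'s5.png',220,150,400,285,4)
go(.408,.268,.12,56)
```

```text
t=6.5 pos [0.5873 0.0698 0.1526] yaw 55.9 zt [ 0.007  0.001 -1.   ] F [-0.4 -0.2 -0.4] w 0.973 q6 0.67
SHIFT [  63.5 -259.8   31.4] turn -0.1
```

View pics/s5.png

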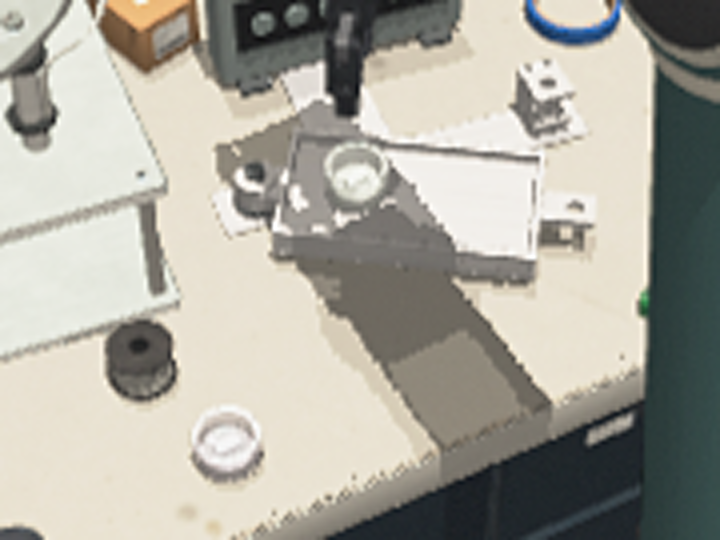

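{"fn": "move_arm", "kwargs": {"steps": [[12,-45,0,0,100],[24,-92,0,0,100],[36,-140,0,0,100],[48,-188,5,0,100],[58,-235,15,0,100],[63,-260,31,0,100],[63,-260,31,0,100],[63,-260,31,0,100]]}}

```text
time: 7.3
tool_pos: [0.4035, 0.2672, 0.1161]
tcp_rot: [2.773, 1.475, -0.004]
wrist_force: [0.7, 0.1, 0.1]
width: 1.004
```

Run:
```python
from h import *
c=cam('scene');crop(c,'s6.png',220,210,340,300,6)
go(.408,.268,.001,56)
```

```text
t=7.3 pos [0.4047 0.2671 0.1169] yaw 55.9 zt [-0.001 -0.001 -1.   ] F [-0.2  0.4  0.2] w 1.002 q6 1.13
SHIFT [  2.7   2.2 115.9] turn -0.1
```

View pics/s6.png

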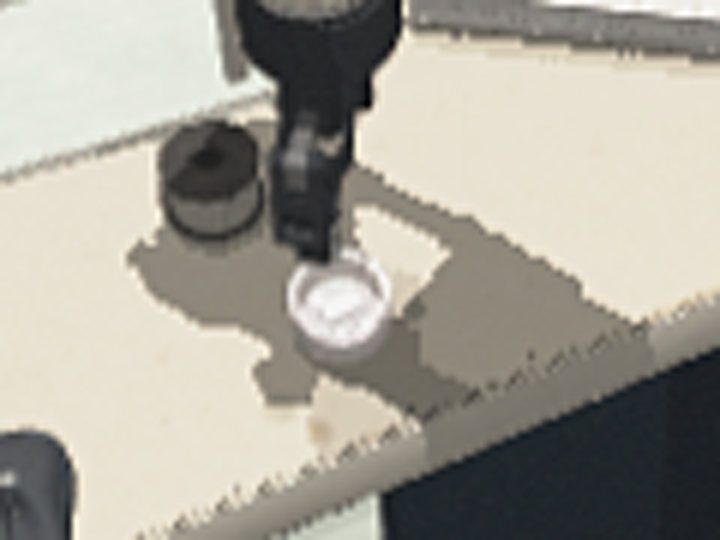

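{"fn": "move_arm", "kwargs": {"steps": [[3,1,30,0,100],[3,1,60,0,100],[3,1,90,0,100],[3,1,106,0,100],[3,1,115,0,100],[3,1,115,0,100],[3,1,115,0,50],[3,1,115,0,40],[3,1,115,0,40],[3,1,115,0,40],[3,1,115,0,40],[3,1,100,0,40],[3,1,65,0,40],[3,1,25,0,40],[3,1,15,0,40]]}}

```text
time: 8.85
tool_pos: [0.4102, 0.2714, 0.1073]
tcp_rot: [-2.775, -1.472, -0.014]
wrist_force: [1.2, 0.3, 0.2]
width: 0.614
```

Run:
```python
from h import *
go(.5274,-.0127,.10,56)
```

```text
t=8.8 pos [0.4102 0.2714 0.1073] yaw 55.9 zt [ 0.008  0.005 -1.   ] F [1.2 0.3 0.2] w 0.614 q6 1.13
SHIFT [-169.6  256.2    6.9] turn -0.1
```

{"fn": "move_arm", "kwargs": {"steps": [[-25,38,0,0,40],[-52,78,0,0,40],[-79,118,0,0,40],[-106,159,0,0,40],[-133,200,0,0,40],[-155,235,3,0,40],[-169,256,5,0,40],[-169,256,5,0,40],[-169,256,5,0,40]]}}

```text
time: 9.75
tool_pos: [0.5238, -0.0142, 0.0967]
tcp_rot: [-2.775, -1.47, 0.001]
wrist_force: [0.5, 0.8, -0.9]
width: 0.611
```

Run:
```python
from h import *
c=cam('scene');crop(c,'s7.png',220,150,400,285,4)
go(.5274,-.0127,.036,56)
```

```text
t=9.8 pos [ 0.5236 -0.0136  0.0967] yaw 55.9 zt [-0.001  0.001 -1.   ] F [ 0.2  0.1 -0.7] w 0.609 q6 0.52
SHIFT [ 2.8  2.7 60.7] turn -0.1
```

View pics/s7.png

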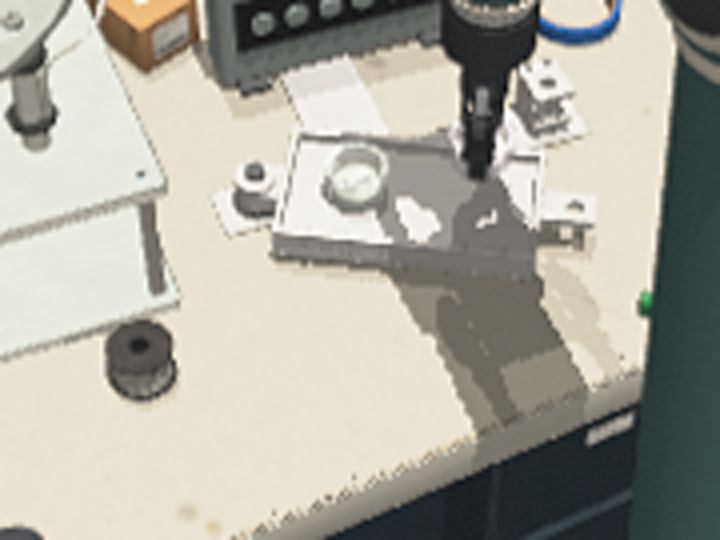

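{"fn": "move_arm", "kwargs": {"steps": [[3,2,25,0,40],[3,2,45,0,40],[3,2,54,0,40],[3,2,58,0,40],[3,2,60,0,40],[3,2,62,0,40],[3,2,63,0,40],[3,2,64,0,40],[3,2,64,0,40]]}}

```text
time: 10.7
tool_pos: [0.5283, -0.0128, 0.0339]
tcp_rot: [2.775, 1.472, 0.002]
wrist_force: [-0.8, 0.1, 3.0]
width: 0.607
```

Run:
```python
from h import *
go(.5274,-.0127,.036,56)
```

```text
t=10.7 pos [ 0.5283 -0.0128  0.0339] yaw 55.9 zt [ 0.001 -0.    -1.   ] F [-0.8  0.1  3. ] w 0.607 q6 0.52
SHIFT [-0.5 -0.8 -2.1] turn -0.1
```

{"fn": "move_arm", "kwargs": {"steps": [[0,0,0,0,75],[0,0,0,0,75],[0,0,0,0,75],[0,0,-20,0,75],[0,0,-60,0,75],[0,0,-105,0,75],[0,0,-130,0,50],[-45,-30,-130,0,0],[-80,-70,-130,0,0],[-110,-110,-130,0,0],[-110,-110,-130,0,0],[-110,-110,-130,0,0]]}}

```text
time: 11.9
tool_pos: [0.3739, -0.0421, 0.1632]
tcp_rot: [2.775, 1.471, 0.001]
wrist_force: [0.5, -0.1, 0.3]
width: 0.002
```

Run:
```python
from h import *
c=cam('scene');crop(c,'s8.png',220,130,400,265,4)
c=cam('top');save(c,'t8.png')
go(.5274,-.0127,.036,56)
```

```text
t=12.0 pos [ 0.3765 -0.0422  0.1641] yaw 55.9 zt [ 0.003 -0.    -1.   ] F [ 0.2 -0.4  0. ] w 0.002 q6 0.42
SHIFT [109.  108.1 128.5] turn -0.1
```

View pics/s8.png

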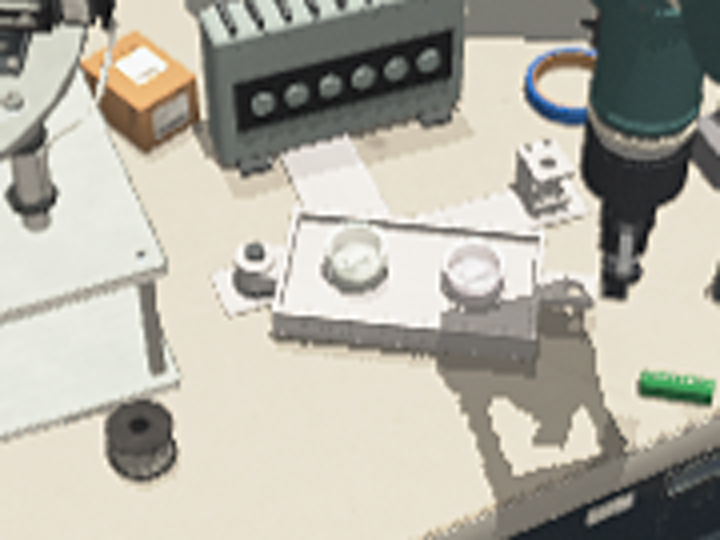

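View pics/t8.png

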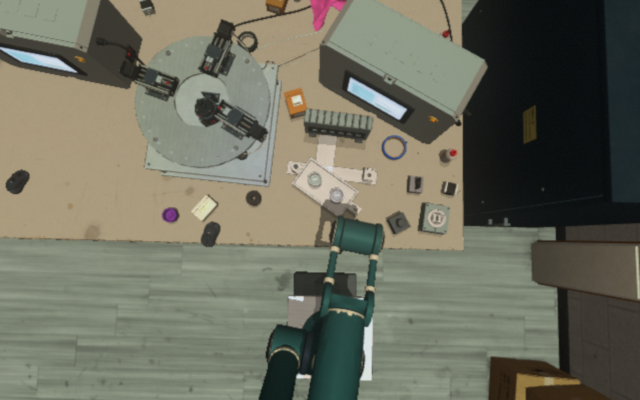

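```bash
cat > push.py <<'E'
from h import *
pv=np.array([.6312,.1414]);
def pt(th,off,y=-230):
    ph=np.radians(84.48)+th
    ey=np.array([np.cos(ph),np.sin(ph)]);ex=np.array([ey[1],-ey[0]])
    return pv+ex*(-61-14.5-off)/1000+ey*y/1000
if __name__=='__main__':
    s=bot.read_state(); M=R.from_rotvec(s['tcp_rot']).as_matrix()
    def rel(p,z): return (M.T@(np.array([*p,z])-s['tool_pos'])*1000).round(0)
    print('start',pt(-.4965,20),rel(pt(-.4965,20),.025))
    for th in np.arange(-.5,.001,.0625): print(th,pt(th,0).round(4),rel(pt(th,0),.025))
    print(rel(pt(0,-3),.025)) 
    c=load('top'); print('term',px2w(c,362.5,239.5,z=.018))
E
python3 push.py; python3 -c "
from h import *
c=load('top');crop(c,'t9.png',280,180,410,260,6)"
```

```text
start [0.42349079 0.00400591] [ 64.  13. 139.]
-0.5 [ 0.4396 -0.0065] [ 65.  32. 139.]
-0.4375 [ 0.4492 -0.0182] [ 61.  46. 139.]
-0.375 [ 0.4595 -0.0292] [ 57.  61. 139.]
-0.3125 [ 0.4705 -0.0396] [ 55.  76. 139.]
-0.25 [ 0.4821 -0.0493] [ 53.  91. 139.]
-0.1875 [ 0.4943 -0.0583] [ 53. 106. 139.]
-0.125 [ 0.507  -0.0664] [ 53. 121. 139.]
-0.0625 [ 0.5203 -0.0738] [ 54. 136. 139.]
0.0 [ 0.5339 -0.0803] [ 57. 151. 139.]
[ 58. 154. 139.]
term [ 0.36581372 -0.11571871  0.018     ]
```

View pics/t9.png

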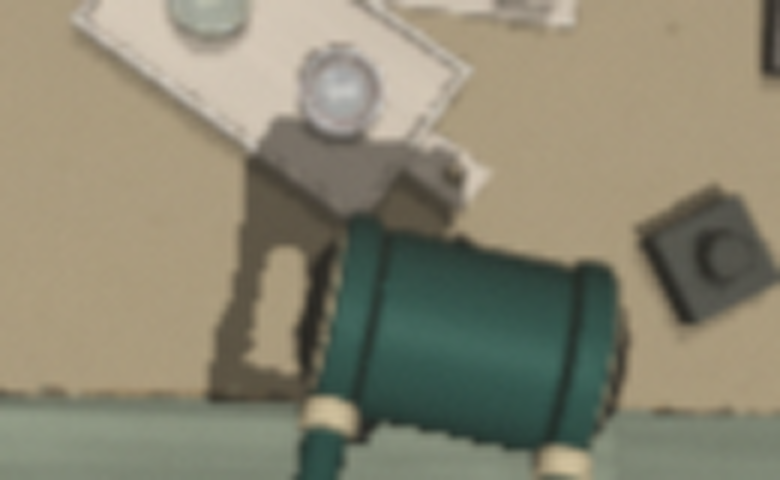

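{"fn": "move_arm", "kwargs": {"steps": [[32,0,0,0,0],[64,5,0,0,0],[64,10,40,0,0],[64,13,85,0,0],[64,13,125,0,0],[64,13,139,0,0],[64,13,139,0,0]]}}

```text
time: 12.7
tool_pos: [0.4205, 0.0041, 0.0213]
tcp_rot: [-2.772, -1.472, 0.008]
wrist_force: [-0.4, 0.3, 0.3]
width: 0.002
```

```bash
python3 push.py; python3 -c "
from h import *
go(.44,0,.025)
c=cam('scene');crop(c,'s9.png',260,150,400,255,5)"
```

```text
start [0.42349079 0.00400591] [ 2.  2. -4.]
-0.5 [ 0.4396 -0.0065] [ 2. 22. -4.]
-0.4375 [ 0.4492 -0.0182] [-2. 36. -4.]
-0.375 [ 0.4595 -0.0292] [-6. 51. -4.]
-0.3125 [ 0.4705 -0.0396] [-8. 66. -4.]
-0.25 [ 0.4821 -0.0493] [-10.  81.  -4.]
-0.1875 [ 0.4943 -0.0583] [-10.  96.  -4.]
-0.125 [ 0.507  -0.0664] [-10. 111.  -4.]
-0.0625 [ 0.5203 -0.0738] [ -9. 126.  -4.]
0.0 [ 0.5339 -0.0803] [ -6. 141.  -4.]
[ -5. 144.  -4.]
term [ 0.36581372 -0.11571871  0.018     ]
t=12.7 pos [0.4205 0.0041 0.0213] yaw 55.9 zt [-0.006  0.    -1.   ] F [-0.4  0.3  0.3] w 0.002 q6 0.54
SHIFT [ 7.5 18.4 -3.8] turn 0.0
```

View pics/s9.png

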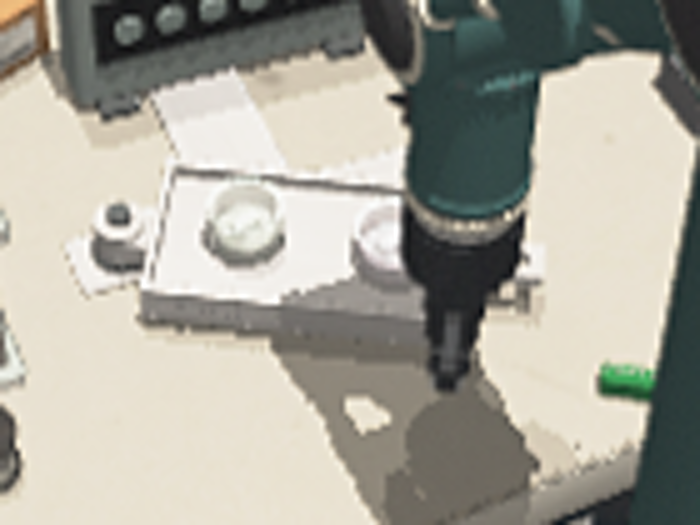

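{"fn": "move_arm", "kwargs": {"steps": [[2,8,-2,0,0],[2,15,-2,0,0],[2,21,-2,0,0],[1,26,-2,0,0],[-1,32,-2,0,0],[-2,38,-2,0,0],[-4,45,-2,0,0],[-6,52,-2,0,0],[-7,60,-2,0,0],[-8,68,-2,0,0],[-9,76,-2,0,0],[-10,84,-2,0,0],[-10,92,-2,0,0],[-10,100,-2,0,0],[-10,108,-2,0,0],[-10,115,-2,0,0],[-10,121,-2,0,0],[-9,126,-2,0,0],[-9,130,-2,0,0],[-8,133,-2,0,0]]}}

```text
time: 14.75
tool_pos: [0.5274, -0.0778, 0.0263]
tcp_rot: [2.775, 1.472, -0.0]
wrist_force: [-0.8, -0.9, 0.4]
width: 0.001
```

```bash
python3 push.py|sed -n '7,11p'; python3 -c "
from h import *
go(.5339,-.0803,.025)
c=cam('scene');crop(c,'s10.png',260,150,400,255,5)"
```

```text
-0.1875 [ 0.4943 -0.0583] [ -2. -38.   1.]
-0.125 [ 0.507  -0.0664] [ -2. -23.   1.]
-0.0625 [ 0.5203 -0.0738] [-1. -8.  1.]
0.0 [ 0.5339 -0.0803] [2. 7. 1.]
[3. 9. 1.]
t=14.8 pos [ 0.5274 -0.0778  0.0263] yaw 55.9 zt [-0. -0. -1.] F [-0.8 -0.9  0.4] w 0.001 q6 0.40
SHIFT [1.6 6.7 1.3] turn 0.0
```

View pics/s10.png

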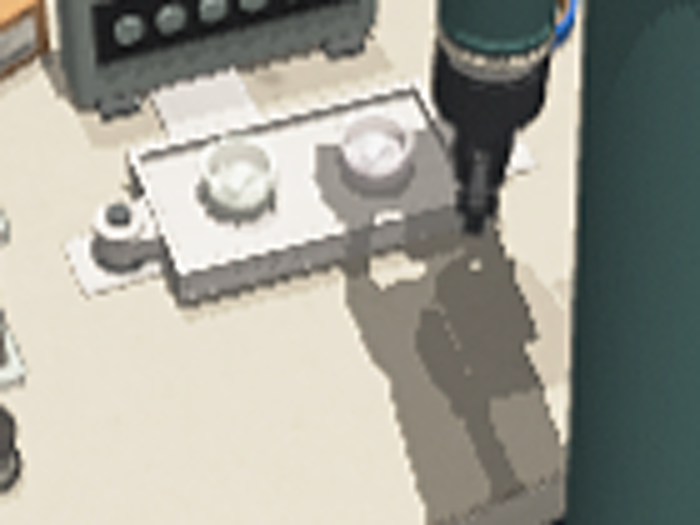

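Nearly home; push gently to the stop.

{"fn": "move_arm", "kwargs": {"steps": [[1,2,0,0,0],[1,4,0,0,0],[2,6,0,0,0],[2,7,0,0,0],[2,8,0,0,0],[2,8,0,0,0]]}}

```text
time: 15.4
tool_pos: [0.5347, -0.0801, 0.0261]
tcp_rot: [-2.775, -1.472, 0.001]
wrist_force: [-2.1, 0.9, 1.6]
width: -0.0
```

{"fn": "move_arm", "kwargs": {"steps": [[1,1,0,0,0],[1,2,0,0,0],[1,3,0,0,0],[1,3,0,0,0]]}}

```text
time: 15.8
tool_pos: [0.5352, -0.0803, 0.0258]
tcp_rot: [-2.771, -1.47, 0.007]
wrist_force: [-8.7, 4.2, 7.2]
width: 0.006
```

{"fn": "move_arm", "kwargs": {"steps": [[1,4,0,0,0],[1,4,0,0,0],[0,-12,0,0,0],[0,-45,0,0,0],[0,-60,-50,0,0],[20,-75,-100,0,0],[60,-110,-150,0,0],[100,-150,-200,0,0],[140,-190,-230,0,0],[180,-230,-230,0,0],[220,-270,-230,0,50],[260,-310,-230,0,50],[300,-310,-230,0,50],[300,-310,-230,0,50]]}}

```text
time: 17.2
tool_pos: [0.449, 0.3311, 0.2566]
tcp_rot: [-2.775, -1.473, -0.006]
wrist_force: [0.6, -0.4, -0.4]
width: 0.501
```

Run:
```python
from h import *
c=cam('scene');save(c,'s11.png')
c=cam('top');save(c,'t11.png')
go(.428,-.244,.2)
```

```text
t=17.3 pos [0.4494 0.3346 0.2565] yaw 56.2 zt [ 0.003  0.005 -1.   ] F [ 0.6 -0.6  0.1] w 0.498 q6 1.18
SHIFT [-493.   304.1   53.8] turn 0.0
```

View pics/s11.png

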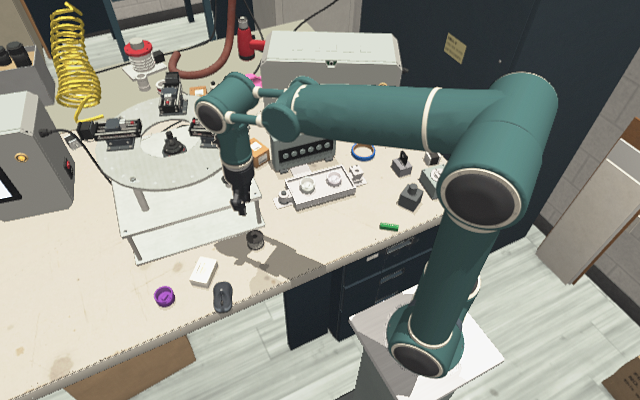

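View pics/t11.png

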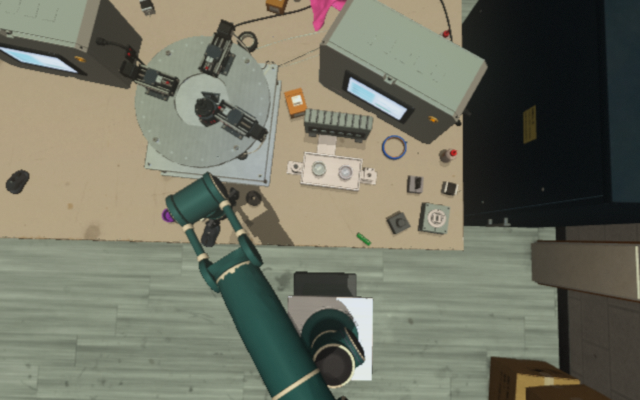

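Excellent; everything but part of the switch is in view. Enlarge.

Run:
```python
from h import *
c=load('scene');crop(c,'s12.png',340,140,440,215,8); crop(c,'s12b.png',270,150,370,220,7)
c=load('top');crop(c,'t12.png',385,165,460,240,8); crop(c,'t12b.png',285,145,385,205,8)
```

```text
(no output)
```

View pics/s12.png

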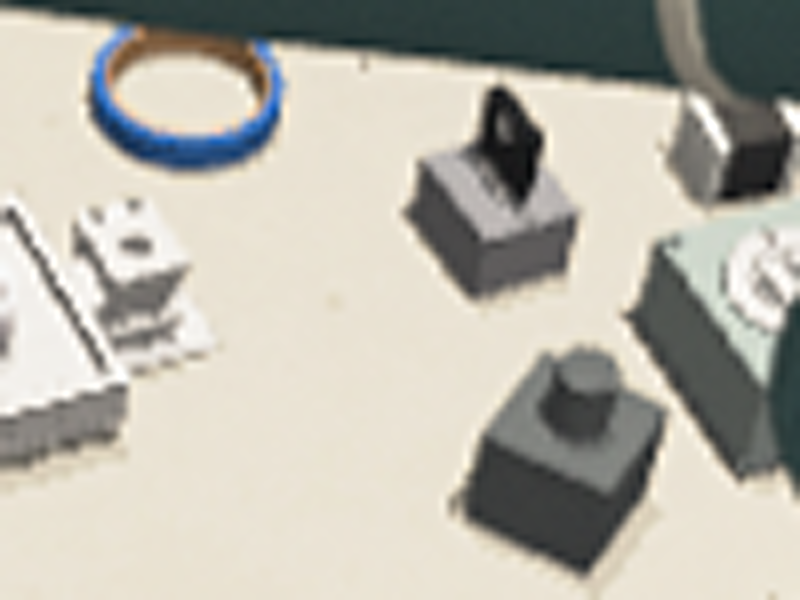

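View pics/s12b.png

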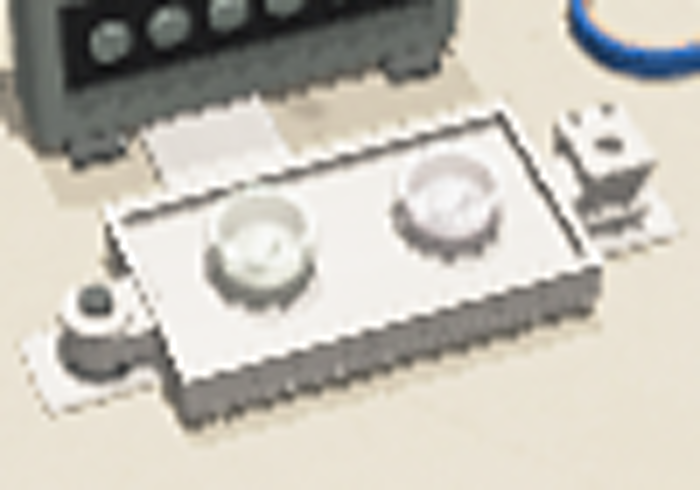

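View pics/t12.png

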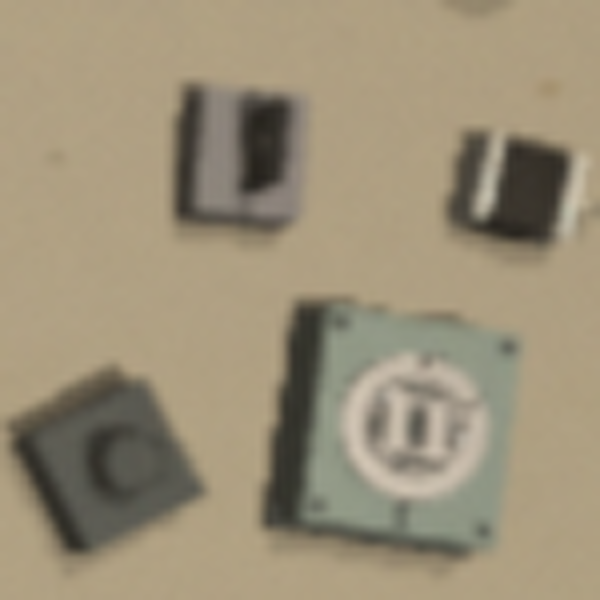

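View pics/t12b.png

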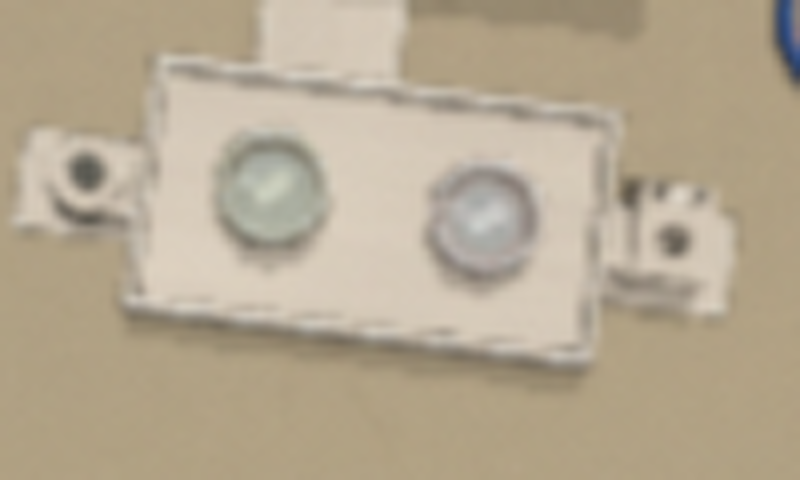

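Run:
```python
from h import *
t=load('top');s=load('scene')
def f(c,s,u0,v0,x,y,z): return px2w(c,(x+.5)/s-.5+u0,(y+.5)/s-.5+v0,z=z).round(4)
print('pin t',f(t,8,385,165,134,458,.09),' s',f(s,8,340,140,590,370,.09))
print('fork t',f(t,8,285,145,675,240,.056),' s',f(s,8,340,140,136,243,.056), f(s,7,270,150,610,143,.056))
print('slot t',f(t,8,385,165,416,428,.062))
print('blockpin corners t',[f(t,8,385,165,*a,.056) for a in [(30,443),(140,375),(207,490),(85,548)]])
print('blockpin corners s',[f(s,8,340,140,*a,.056) for a in [(550,352),(484,445),(612,490),(665,410)]])
print('keyblock t',[f(t,8,385,165,*a,.04) for a in [(200,85),(308,95),(298,222),(195,215)]])
print('keyblock s',[f(s,8,340,140,*a,.04) for a in [(423,160),(485,238),(578,210)]])
print('key bow top s',[f(s,8,340,140,*a,.086) for a in [(497,88),(538,122)]])
print('key bow top t',[f(t,8,385,165,*a,.086) for a in [(285,97),(275,185)]])
print('switch t',[f(t,8,385,165,*a,.056) for a in [(335,300),(522,332),(493,553),(300,525)]])
```

```text
pin t [ 0.4326 -0.2454  0.09  ]  s [ 0.4303 -0.2448  0.09  ]
fork t [ 0.6063 -0.1318  0.056 ]  s [ 0.6085 -0.132   0.056 ] [ 0.608  -0.1323  0.056 ]
slot t [ 0.4507 -0.3801  0.062 ]
blockpin corners t [array([ 0.4398, -0.205 ,  0.056 ]), array([ 0.4723, -0.2552,  0.056 ]), array([ 0.4202, -0.2862,  0.056 ]), array([ 0.3923, -0.2305,  0.056 ])]
blockpin corners s [array([ 0.4706, -0.2591,  0.056 ]), array([ 0.4381, -0.2029,  0.056 ]), array([ 0.3929, -0.2368,  0.056 ]), array([ 0.4202, -0.2837,  0.056 ])]
keyblock t [array([ 0.6102, -0.2861,  0.04  ]), array([ 0.6067, -0.3367,  0.04  ]), array([ 0.5468, -0.332 ,  0.04  ]), array([ 0.5489, -0.284 ,  0.04  ])]
keyblock s [array([ 0.6094, -0.2874,  0.04  ]), array([ 0.554 , -0.2844,  0.04  ]), array([ 0.5501, -0.3327,  0.04  ])]
key bow top s [array([ 0.5961, -0.311 ,  0.086 ]), array([ 0.5692, -0.3149,  0.086 ])]
key bow top t [array([ 0.5982, -0.3139,  0.086 ]), array([ 0.5579, -0.3094,  0.086 ])]
switch t [array([ 0.5091, -0.3448,  0.056 ]), array([ 0.4964, -0.4308,  0.056 ]), array([ 0.3947, -0.4169,  0.056 ]), array([ 0.4053, -0.3287,  0.056 ])]
```

{"fn": "move_arm", "kwargs": {"steps": [[-40,25,0,0,60],[-81,50,0,0,60],[-122,76,0,0,60],[-163,102,0,0,60],[-204,127,0,0,60],[-245,153,0,0,60],[-286,178,0,0,60],[-327,204,10,0,60],[-368,230,20,0,60],[-409,255,30,0,60],[-450,281,40,0,60],[-480,300,50,0,60],[-492,307,60,0,60],[-492,307,84,0,60],[-492,307,84,0,60],[-492,307,84,0,60]]}}

```text
time: 18.9
tool_pos: [0.4266, -0.2503, 0.171]
tcp_rot: [-2.774, -1.472, 0.001]
wrist_force: [0.2, 0.2, 0.8]
width: 0.604
```

Run:
```python
from h import *
go(.4315,-.245,.058,56)
c=cam('scene');crop(c,'s13.png',340,130,480,235,5)
```

```text
t=18.9 pos [ 0.4266 -0.2503  0.171 ] yaw 55.9 zt [-0.001  0.001 -1.   ] F [0.2 0.2 0.8] w 0.604 q6 0.01
SHIFT [  7.1   1.3 113. ] turn -0.1
```

View pics/s13.png

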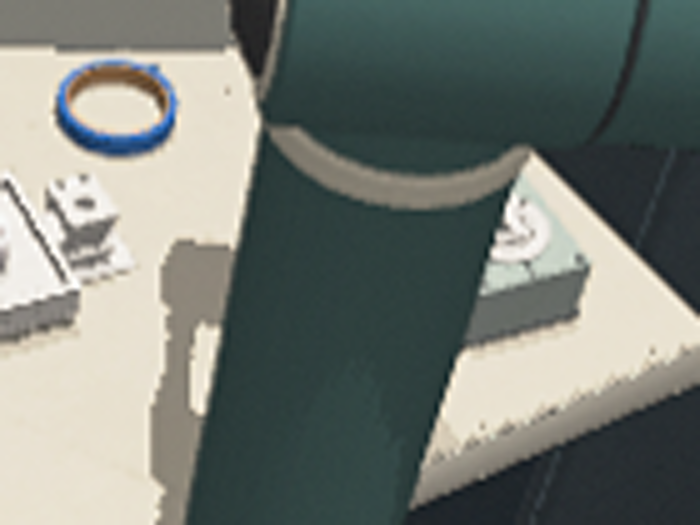

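{"fn": "move_arm", "kwargs": {"steps": [[7,1,20,0,60],[7,1,45,0,60],[7,1,60,0,60],[7,1,60,0,60]]}}

```text
time: 19.35
tool_pos: [0.4312, -0.2444, 0.1104]
tcp_rot: [-2.772, -1.473, 0.002]
wrist_force: [-0.1, 0.5, -0.7]
width: 0.598
```

Run:
```python
from h import *
go(.4315,-.245,.058,56)
```

```text
t=19.4 pos [ 0.4312 -0.2444  0.1104] yaw 56.0 zt [-0.002  0.001 -1.   ] F [-0.1  0.5 -0.7] w 0.598 q6 0.03
SHIFT [-0.3  0.8 52.4] turn -0.0
```

{"fn": "move_arm", "kwargs": {"steps": [[0,1,15,0,60],[0,1,30,0,60],[0,1,44,0,60],[0,1,51,0,60],[0,1,51,0,60],[0,1,51,0,25],[0,1,51,0,15],[0,1,51,0,15],[0,1,51,0,15],[0,1,51,0,15]], "newtons": 60}}

```text
time: 20.35
tool_pos: [0.4326, -0.2462, 0.0614]
tcp_rot: [-2.775, -1.472, 0.0]
wrist_force: [-3.5, 3.1, 6.1]
width: 0.304
```

Run:
```python
from h import *
go(.4315,-.245,.058,56)
```

```text
t=20.4 pos [ 0.4326 -0.2462  0.0614] yaw 55.9 zt [-0.  0. -1.] F [-3.5  3.1  6.1] w 0.304 q6 0.03
SHIFT [ 0.4 -1.6  3.4] turn -0.1
```

{"fn": "move_arm", "kwargs": {"steps": [[0,0,-20,0,15],[0,0,-45,0,15],[0,0,-70,0,15],[0,0,-75,0,15],[0,0,-75,0,15]]}}

```text
time: 20.85
tool_pos: [0.4337, -0.247, 0.1366]
tcp_rot: [2.773, 1.471, 0.003]
wrist_force: [0.9, -0.2, -1.3]
width: 0.302
```

Run:
```python
from h import *
go(.607,-.132,.135,56)
```

```text
t=20.9 pos [ 0.4337 -0.247   0.1366] yaw 55.9 zt [ 0.003 -0.002 -1.   ] F [ 0.9 -0.2 -1.3] w 0.302 q6 0.03
SHIFT [192.4  79.    1.9] turn -0.1
```

{"fn": "move_arm", "kwargs": {"steps": [[35,15,0,0,15],[75,30,0,0,15],[115,47,0,0,15],[155,64,0,0,15],[180,74,0,0,15],[192,79,2,0,15],[192,79,2,0,15],[192,79,2,0,15],[192,79,2,0,15]]}}

```text
time: 21.75
tool_pos: [0.6042, -0.1325, 0.1327]
tcp_rot: [-2.775, -1.47, 0.002]
wrist_force: [0.4, -0.9, -0.2]
width: 0.31
```

Run:
```python
from h import *
go(.607,-.132,.115,56)
c=cam('scene');crop(c,'s14.png',320,130,400,190,9)
c=cam('top');crop(c,'t14.png',330,140,410,200,9)
```

```text
t=21.8 pos [ 0.6042 -0.1325  0.1327] yaw 55.8 zt [-0.002  0.    -1.   ] F [ 0.4 -0.9 -0.2] w 0.310 q6 0.34
SHIFT [ 2.   2.1 17.7] turn -0.2
```

View pics/s14.png

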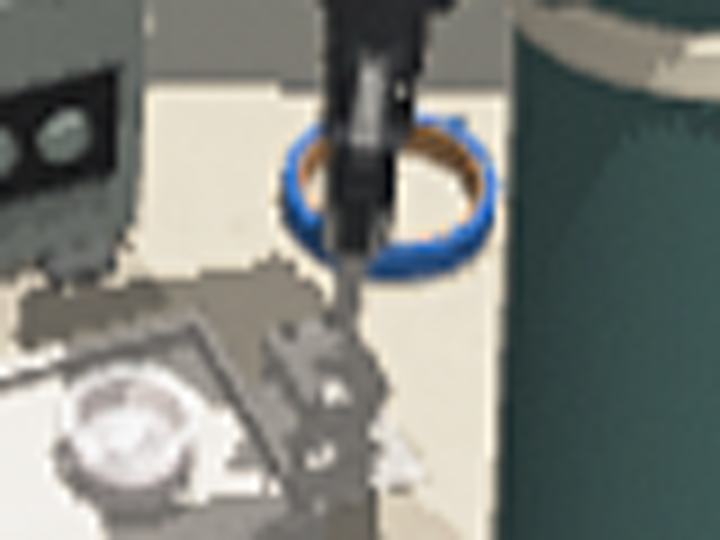

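View pics/t14.png

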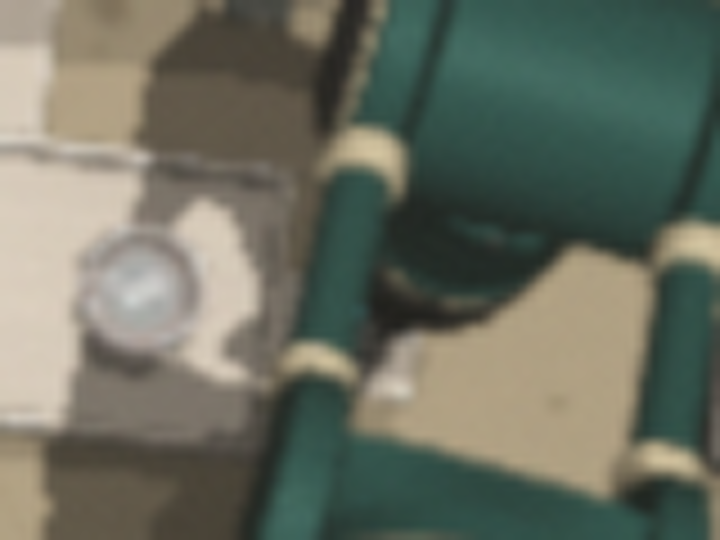

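Run:
```python
from h import *
s=load('scene')
for p in [(.6042,-.1325,.079),(.6042,-.1325,.1),(.607,-.132,.056),(.6042,-.1325,.056)]:
    u,v=w2px(s,p); print(p,(u,v),'crop',(u-320+.5)*9-.5,(v-130+.5)*9-.5)
```

```text
(0.6042, -0.1325, 0.079) (np.float64(357.8221108318216), np.float64(166.03466999880132)) crop 344.3989974863943 328.31202998921185
(0.6042, -0.1325, 0.1) (np.float64(358.30377451748797), np.float64(161.71491616803797)) crop 348.7339706573917 289.43424551234176
(0.607, -0.132, 0.056) (np.float64(356.7851553283343), np.float64(170.21218043498882)) crop 335.06639795500894 365.9096239148994
(0.6042, -0.1325, 0.056) (np.float64(357.3055610189184), np.float64(170.66729666232385)) crop 339.7500491702657 370.00566996091464
```

{"fn": "move_arm", "kwargs": {"steps": [[2,2,8,0,15],[2,2,16,0,15],[2,2,20,0,15],[2,2,24,0,15],[2,2,28,0,15],[2,2,32,0,15],[2,2,32,0,15],[2,2,32,0,15]]}}

```text
time: 22.65
tool_pos: [0.6084, -0.131, 0.1012]
tcp_rot: [-2.775, -1.472, 0.0]
wrist_force: [-0.5, 0.8, -1.2]
width: 0.304
```

Run:
```python
from h import *
go(.607,-.132,.0614,56)
c=cam('scene');crop(c,'s15.png',320,130,400,190,9)
```

```text
t=22.6 pos [ 0.6084 -0.131   0.1012] yaw 55.9 zt [-0.  0. -1.] F [-0.5  0.8 -1.2] w 0.304 q6 0.34
SHIFT [-1.6 -0.6 39.8] turn -0.1
```

View pics/s15.png

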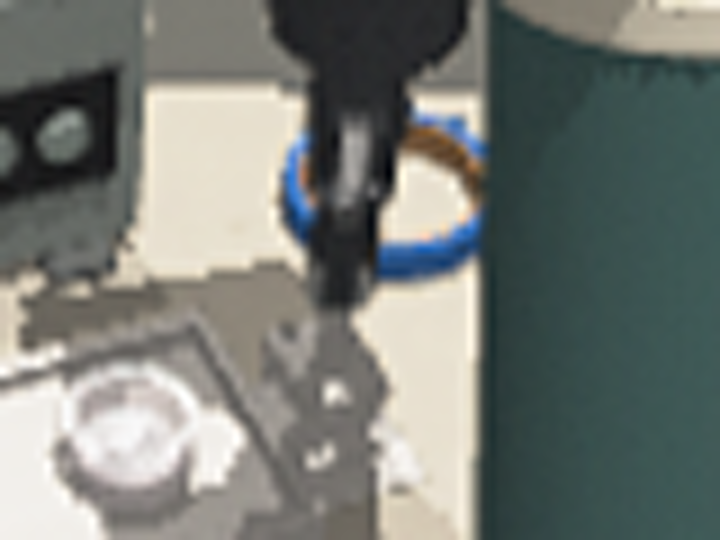

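{"fn": "move_arm", "kwargs": {"steps": [[-1,0,3,0,15],[-1,0,6,0,15],[-1,0,9,0,15],[-1,0,12,0,15],[-1,0,12,0,15]]}}

```text
time: 23.2
tool_pos: [0.6075, -0.1317, 0.0885]
tcp_rot: [-2.774, -1.472, 0.001]
wrist_force: [-1.7, 0.4, -2.8]
width: 0.308
```

{"fn": "move_arm", "kwargs": {"steps": [[0,0,3,0,15],[0,0,6,0,15],[0,0,9,0,15],[0,0,12,0,15],[0,0,15,0,15],[0,0,15,0,15]]}}

```text
time: 23.8
tool_pos: [0.6075, -0.1317, 0.0735]
tcp_rot: [-2.775, -1.472, 0.001]
wrist_force: [-2.5, 2.5, -2.0]
width: 0.304
```

{"fn": "move_arm", "kwargs": {"steps": [[0,0,3,0,15],[0,0,6,0,15],[0,0,9,0,15],[0,0,11,0,15],[0,0,12,0,15],[0,0,13,0,15],[0,0,13,0,15]]}}

```text
time: 24.5
tool_pos: [0.6076, -0.1316, 0.0615]
tcp_rot: [-2.774, -1.472, 0.001]
wrist_force: [-5.7, 2.8, 4.0]
width: 0.307
```

{"fn": "move_arm", "kwargs": {"steps": [[0,0,1,0,15],[0,0,2,0,15],[0,0,2,0,15]]}}

```text
time: 24.8
tool_pos: [0.6076, -0.1316, 0.0614]
tcp_rot: [-2.774, -1.472, 0.001]
wrist_force: [-9.8, 4.0, 14.1]
width: 0.298
```

{"fn": "move_arm", "kwargs": {"steps": [[0,0,0,0,15],[0,0,0,0,60],[0,0,0,0,60],[0,0,0,0,60],[0,0,-20,0,60],[0,0,-60,0,60],[-45,0,-90,0,60],[-90,-10,-90,0,60],[-130,-20,-90,0,60],[-130,-20,-90,0,60]]}}

```text
time: 25.8
tool_pos: [0.5158, -0.2315, 0.1496]
tcp_rot: [2.777, 1.466, -0.002]
wrist_force: [0.5, 0.4, -0.1]
width: 0.6
```

Run:
```python
from h import *
go(.58,-.312,.15,90)
c=cam('scene');save(c,'s16a.png');crop(c,'s16.png',320,130,400,190,9)
c=cam('top');save(c,'t16a.png');crop(c,'t16.png',330,140,410,200,9)
```

```text
t=25.8 pos [ 0.5158 -0.2315  0.1496] yaw 55.7 zt [-0.001 -0.002 -1.   ] F [ 0.5  0.4 -0.1] w 0.600 q6 0.14
SHIFT [-30.2  98.4  -0.3] turn -34.3
```

View pics/s16.png

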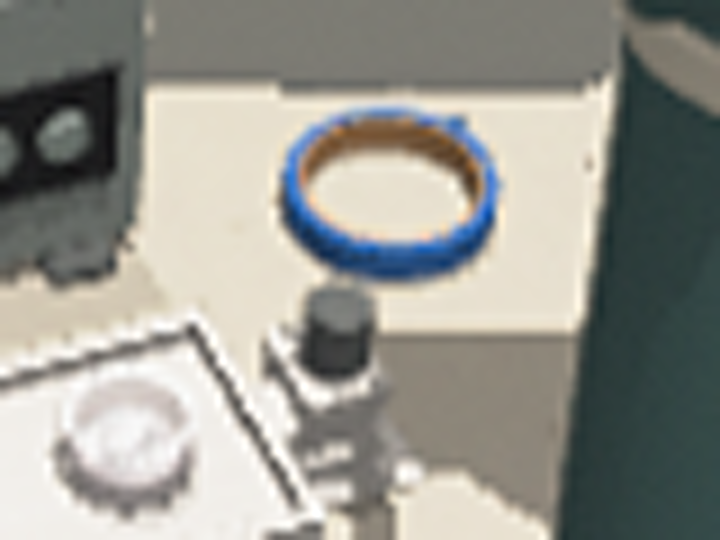

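View pics/t16a.png

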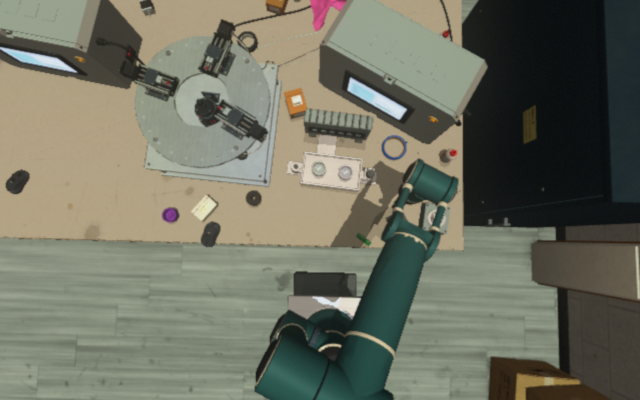

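Run:
```python
from h import *
s=load('scene')
for z in(.09,.095,.1):
    u,v=w2px(s,(.6076,-.1316,z)); print(z,(u-320+.5)*9-.5,(v-130+.5)*9-.5)
```

```text
0.09 340.22289062974573 303.29545896177785
0.095 341.24138079513534 294.0107678381939
0.1 342.2647889818462 284.6812433814441
```

View pics/s16a.png

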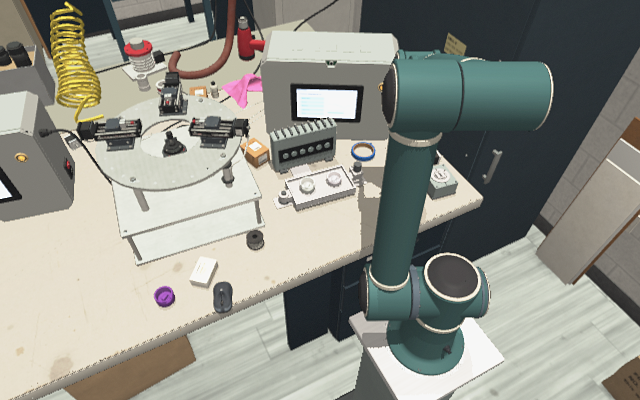

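Run:
```python
from h import *
s=load('scene');crop(s,'s17.png',415,155,465,205,12)
t=dict(np.load('top.npz',allow_pickle=True))
```

```text
(no output)
```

View pics/s17.png

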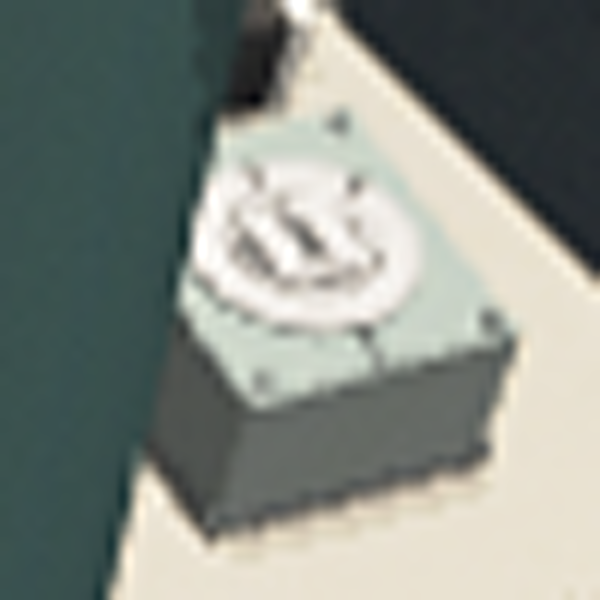

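Run:
```python
import cv2
im=cv2.imread('pics/t11.png'); im0=cv2.imread('pics/top0.png')
a=cv2.resize(im[195:240,415:455],None,fx=16,fy=16,interpolation=cv2.INTER_CUBIC)[:600]
cv2.imwrite('pics/t17.png',a)
b=cv2.resize(im[170:200,400:430],None,fx=18,fy=18,interpolation=cv2.INTER_CUBIC)
cv2.imwrite('pics/t17k.png',b)
```

```text
(no output)
```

View pics/t17.png

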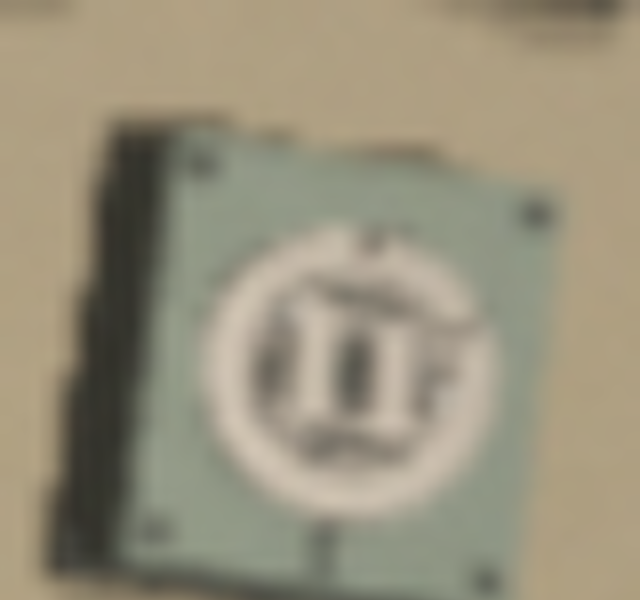

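View pics/t17k.png

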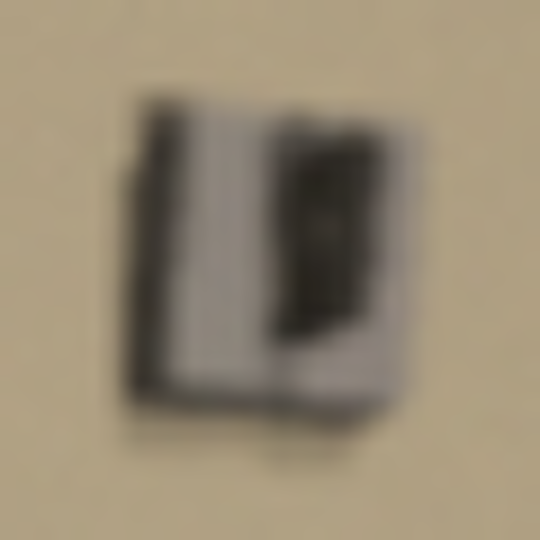

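Run:
```python
from h import *
t=load('top');s=load('scene')
def f(c,s,u0,v0,x,y,z): return px2w(c,(x+.5)/s-.5+u0,(y+.5)/s-.5+v0,z=z)
F=lambda x,y,z:f(t,16,415,195,x,y,z)
print('slot t',F(353,371,.062).round(4),'ring s',f(s,12,415,155,310,243,.062).round(4))
S=[F(*a,.056) for a in[(200,165),(538,213),(487,580),(150,530)]]
print(np.mean(S,0).round(4))
ang=lambda a,b:np.degrees(np.arctan2((b-a)[1],(b-a)[0]))
print(ang(S[3],S[0]),ang(S[2],S[1]),ang(S[0],S[1])+90,ang(S[3],S[2])+90)
print('marks',ang(F(322,540,.062),F(372,242,.062)))
ss=[f(s,12,415,155,*a,.056) for a in[(338,122),(490,320),(262,382)]]
print('s screws',[x.round(4) for x in ss],'ctr',((ss[0]+ss[2])/2).round(4),ang(ss[1],ss[0]),ang(ss[2],ss[1])+90)
print('s slot line',ang(f(s,12,415,155,325,257,.062),f(s,12,415,155,283,213,.062)))
# key t block
K=lambda x,y,z:f(t,18,400,170,x,y,z)
k=[K(*a,.04) for a in[(190,95),(420,118),(395,400),(165,385)]]
print('keyblock',[x.round(4) for x in k],np.mean(k,0).round(4),ang(k[3],k[0]),ang(k[2],k[1]),ang(k[0],k[1])+90)
b=[K(*a,.086) for a in[(385,120),(365,320)]]; print('bow',b,ang(b[1],b[0]))
go(.579,-.3105,.15,-4)
```

```text
slot t [ 0.452  -0.3802  0.062 ] ring s [ 0.451  -0.3805  0.062 ]
[ 0.4521 -0.3799  0.056 ]
-7.783757488307519 -8.165100557305463 -6.735527961258029 -7.041193046183011
marks -9.631613281270736
s screws [array([ 0.4926, -0.4242,  0.056 ]), array([ 0.4063, -0.4131,  0.056 ]), array([ 0.416 , -0.3385,  0.056 ])] ctr [ 0.4543 -0.3814  0.056 ] -7.343313756511874 -7.444385834976771
s slot line -0.1216997581514124
keyblock [array([ 0.6117, -0.2881,  0.04  ]), array([ 0.6081, -0.3359,  0.04  ]), array([ 0.5488, -0.3308,  0.04  ]), array([ 0.5508, -0.2831,  0.04  ])] [ 0.5799 -0.3095  0.04  ] -4.689366400585845 -4.991603928556079 -4.389840241204411
bow [array([ 0.60010235, -0.31654918,  0.086     ]), array([ 0.55934887, -0.31255227,  0.086     ])] -5.601390270211884
t=25.9 pos [ 0.5185 -0.2293  0.1495] yaw 55.8 zt [ 0.001 -0.    -1.   ] F [0.9 0.4 0.2] w 0.601 q6 0.14
SHIFT [-33.1  95.7  -0.4] turn 59.8
```

{"fn": "move_arm", "kwargs": {"steps": [[-5,14,0,8,35],[-10,28,0,16,35],[-14,41,0,24,35],[-19,55,0,32,35],[-24,69,0,40,35],[-28,82,0,48,35],[-33,96,0,56,35],[-33,96,0,60.5,35],[-33,96,0,60.5,35],[-33,96,0,60.5,35]]}}

```text
time: 26.9
tool_pos: [0.5803, -0.3086, 0.1488]
tcp_rot: [-3.139, 0.121, 0.0]
wrist_force: [-0.5, 0.8, -0.2]
width: 0.354
```

Run:
```python
from h import *
go(.5798,-.3100,.050,-4.7)
s=cam('scene');crop(s,'s18.png',370,130,480,205,7)
t=cam('top');crop(t,'t18.png',390,160,460,230,8)
```

```text
t=26.9 pos [ 0.5803 -0.3086  0.1488] yaw -4.4 zt [-0.  0. -1.] F [-0.5  0.8 -0.2] w 0.354 q6 1.12
SHIFT [-0.4  1.5 98.8] turn 0.3
```

View pics/s18.png

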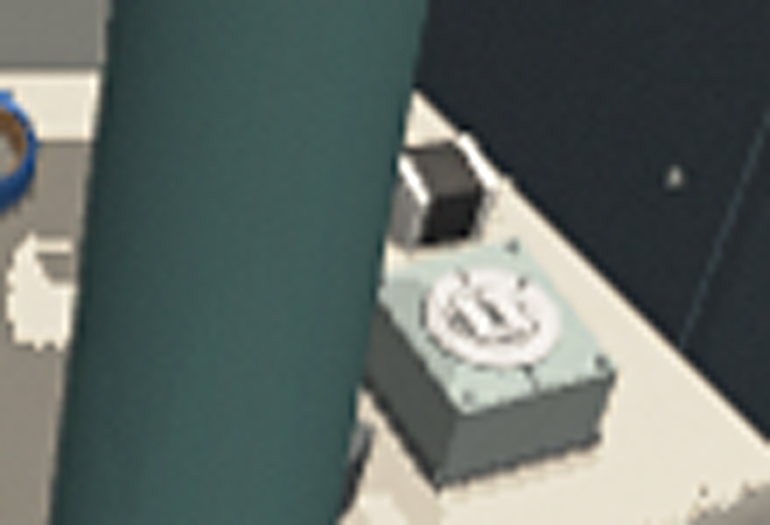

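Run:
```python
from h import *
s=load('scene');crop(s,'s19.png',425,158,461,194,16)
```

```text
(no output)
```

View pics/s19.png

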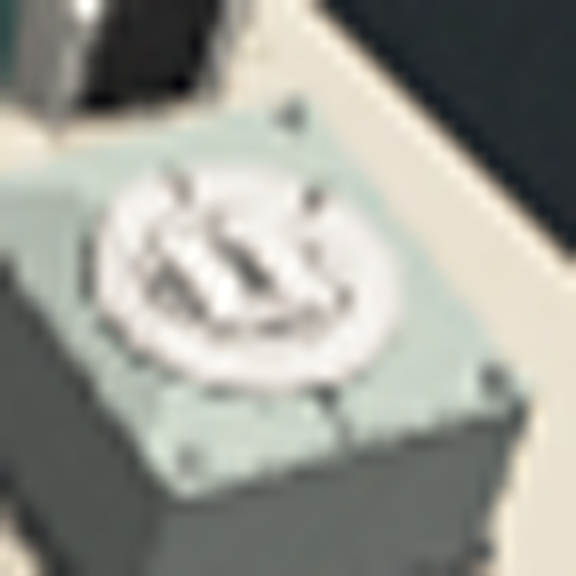

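{"fn": "move_arm", "kwargs": {"steps": [[-0.5,1.5,25,0.3,35],[-0.5,1.5,50,0.3,35],[-0.5,1.5,75,0.3,35],[-0.5,1.5,90,0.3,35],[-0.5,1.5,97,0.3,35],[-0.5,1.5,97,0.3,35]]}}

```text
time: 27.6
tool_pos: [0.5784, -0.3105, 0.0514]
tcp_rot: [-3.138, 0.134, 0.002]
wrist_force: [-0.1, 0.5, -1.1]
width: 0.348
```

Run:
```python
from h import *
go(.5798,-.3100,.050,-4.7)
```

```text
t=27.6 pos [ 0.5784 -0.3105  0.0514] yaw -4.9 zt [-0.002  0.001 -1.   ] F [-0.1  0.5 -1.1] w 0.348 q6 1.13
SHIFT [ 1.4 -0.6  1.4] turn -0.2
```

{"fn": "move_arm", "kwargs": {"steps": [[1,-0.5,1,0,20],[1,-0.5,1,0,5],[1,-0.5,1,0,0],[1,-0.5,1,0,0],[1,-0.5,1,0,0],[1,-0.5,1,0,0]], "newtons": 50}}

```text
time: 28.2
tool_pos: [0.5811, -0.3111, 0.0528]
tcp_rot: [3.138, -0.134, 0.004]
wrist_force: [1.2, -0.2, 5.7]
width: 0.111
```

Run:
```python
from h import *
go(.5798,-.3100,.150,-7.4)
print(bot.read_state()['torque'])
s=load('scene')
print('slot s',px2w(s,240.5/16-.5+425, 265.5/16-.5+158,z=.062).round(4),px2w(s,245.5/16-.5+425, 268.5/16-.5+158,z=.062).round(4))
```

```text
t=28.2 pos [ 0.5811 -0.3111  0.0528] yaw -4.9 zt [ 0.002 -0.001 -1.   ] F [ 1.2 -0.2  5.7] w 0.111 q6 1.13
SHIFT [ -1.1  -0.9 -97.2] turn 2.5
[ 0.04726903 -0.11571863  0.05138892]
slot s [ 0.4551 -0.38    0.062 ] [ 0.4538 -0.3804  0.062 ]
```

{"fn": "move_arm", "kwargs": {"steps": [[0,0,-20,0,0],[0,0,-45,0,0],[0,0,-70,0,0],[0,0,-90,0,0],[0,0,-90,0,0]]}}

```text
time: 28.7
tool_pos: [0.5818, -0.3117, 0.1447]
tcp_rot: [3.136, -0.134, 0.008]
wrist_force: [0.1, 0.1, -0.6]
width: 0.113
```

Run:
```python
from h import *
go(.4538,-.38,.143,-7.4)
```

```text
t=28.7 pos [ 0.5818 -0.3117  0.1447] yaw -4.9 zt [ 0.005 -0.003 -1.   ] F [ 0.1  0.1 -0.6] w 0.113 q6 1.13
SHIFT [-121.7   79.     1.3] turn 2.5
```

{"fn": "move_arm", "kwargs": {"steps": [[-30,20,0,1,0],[-62,40,0,2,0],[-92,60,0,2.5,0],[-112,73,0,2.5,0],[-122,79,1,2.5,0],[-122,79,1,2.5,0],[-122,79,1,2.5,0]]}}

```text
time: 29.4
tool_pos: [0.4519, -0.3783, 0.1396]
tcp_rot: [-3.134, 0.203, 0.0]
wrist_force: [0.8, 0.3, -0.7]
width: 0.109
```

Run:
```python
from h import *
go(.4538,-.38,.143,-7.4)
s=cam('scene');crop(s,'s20.png',410,140,460,190,12);save(s,'s20a.png')
t=cam('top');crop(t,'t20.png',400,180,460,240,10)
```

```text
t=29.4 pos [ 0.4519 -0.3783  0.1396] yaw -7.4 zt [-0.     0.001 -1.   ] F [ 0.8  0.3 -0.7] w 0.109 q6 0.96
SHIFT [ 2.1  1.4 -3.4] turn -0.0
```

View pics/s20.png

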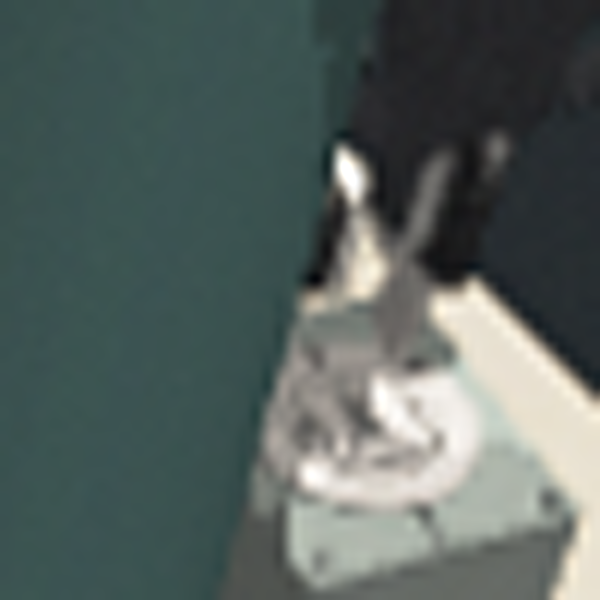

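View pics/t20.png

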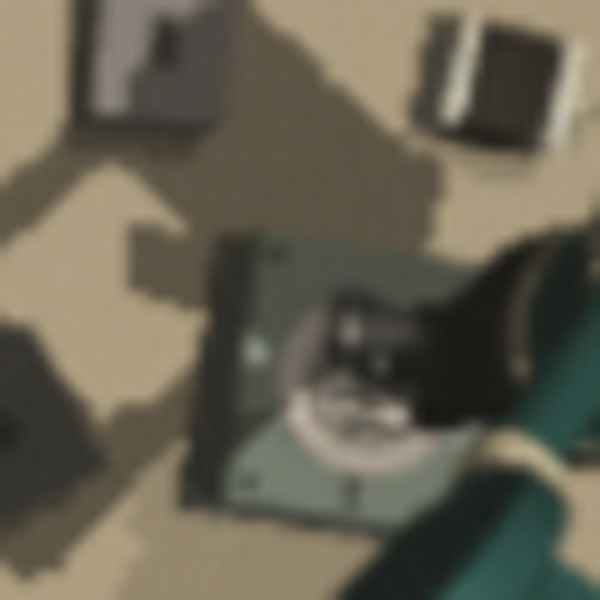

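Run:
```python
from h import *
s=load('scene')
a=np.radians(-7.4);ex=np.array([np.cos(a),np.sin(a)])
def q(xy,z):
    u,v=w2px(s,(*xy,z)); return round((u-410+.5)*12-.5),round((v-140+.5)*12-.5)
c=np.array([.4519,-.3783])
for off in(-.0013,0):
  for z,h in((.0928,.0055),(.1008,.0055),(.1008,.008),(.1268,.008),(.1268,.012),(.1328,.012)):
    print(off,z,h,[q(c+ex*(off+k*h),z) for k in(-1,0,1)])
print('slot',q((.453,-.380),.062))
crop(s,'s21.png',425,145,455,175,20)
```

```text
-0.0013 0.0928 0.0055 [(397, 364), (387, 352), (378, 339)]
-0.0013 0.1008 0.0055 [(403, 345), (394, 332), (384, 319)]
-0.0013 0.1008 0.008 [(408, 350), (394, 332), (379, 313)]
-0.0013 0.1268 0.008 [(428, 285), (414, 266), (400, 248)]
-0.0013 0.1268 0.012 [(436, 294), (414, 266), (392, 239)]
-0.0013 0.1328 0.012 [(440, 279), (419, 251), (397, 223)]
0 0.0928 0.0055 [(395, 361), (385, 349), (375, 336)]
0 0.1008 0.0055 [(401, 342), (391, 329), (382, 316)]
0 0.1008 0.008 [(405, 347), (391, 329), (377, 310)]
0 0.1268 0.008 [(426, 282), (412, 263), (397, 245)]
0 0.1268 0.012 [(433, 291), (412, 263), (390, 236)]
0 0.1328 0.012 [(438, 276), (416, 248), (395, 220)]
slot (364, 419)
```

View pics/s21.png

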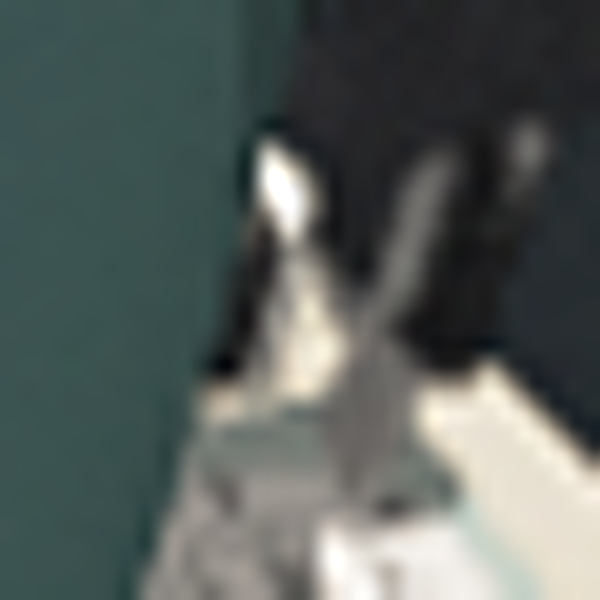

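{"fn": "move_arm", "kwargs": {"steps": [[2,1.5,8,0,0],[2,1.5,16,0,0],[2,1.5,24,0,0],[2,1.5,26,0,0],[2,1.5,26,0,0]]}}

```text
time: 30.0
tool_pos: [0.4529, -0.38, 0.1132]
tcp_rot: [-3.134, 0.203, 0.002]
wrist_force: [-0.2, 1.2, -0.8]
width: 0.111
```

Run:
```python
from h import *
go(.4543,-.38,.0748,-7.4)
s=cam('scene');crop(s,'s22.png',422,147,457,182,17)
p=bot.read_state()['tool_pos']
a=np.radians(-7.4);ex=np.array([np.cos(a),np.sin(a)])
def q(xy,z):
    u,v=w2px(s,(*xy,z)); return round((u-422+.5)*17-.5),round((v-147+.5)*17-.5)
c=p[:2]-.0013*ex; z0=p[2]-.0528+.006
print('tip',z0,[q(c+ex*k*.0055,z0) for k in(-1,0,1)],'blade',[q(c+ex*k*.008,z0+.008) for k in(-1,0,1)],'bladetop',[q(c+ex*k*.008,z0+.034) for k in(-1,0,1)],'slot',[q(np.array([.453,-.38])+ex*k*.009,.062) for k in(-1,0,1)])
```

```text
t=30.0 pos [ 0.4529 -0.38    0.1132] yaw -7.4 zt [-0.002  0.001 -1.   ] F [-0.2  1.2 -0.8] w 0.111 q6 0.96
SHIFT [ 1.4 -0.1 38.4] turn 0.0
tip 0.06701709399897382 [(335, 479), (321, 461), (308, 443)] blade [(350, 460), (330, 434), (310, 408)] bladetop [(378, 369), (358, 343), (338, 317)] slot [(334, 504), (312, 475), (290, 446)]
```

View pics/s22.png

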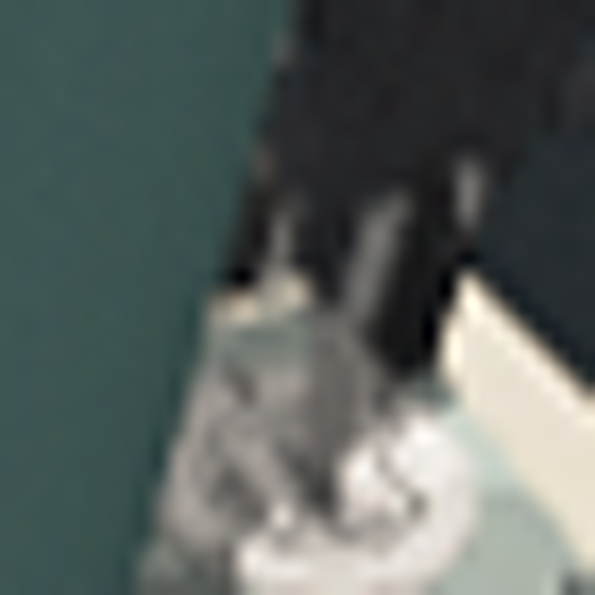

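{"fn": "move_arm", "kwargs": {"steps": [[1.4,0,2,0,0],[1.4,0,4,0,0],[1.4,0,6,0,0],[1.4,0,8,0,0],[1.4,0,8,0,0]]}}

```text
time: 30.55
tool_pos: [0.4546, -0.3806, 0.106]
tcp_rot: [-3.135, 0.203, 0.001]
wrist_force: [0.2, -0.9, -0.9]
width: 0.106
```

Run:
```python
from h import *
go(.4543,-.38,.0748,-7.4)
print(bot.read_state()['torque'])
```

```text
t=30.6 pos [ 0.4546 -0.3806  0.106 ] yaw -7.4 zt [-0.  0. -1.] F [ 0.2 -0.9 -0.9] w 0.106 q6 0.96
SHIFT [-0.3 -0.5 31.2] turn -0.0
[-0.02621905  0.01418136  0.03901257]
```

{"fn": "move_arm", "kwargs": {"steps": [[0,0,2,0,0],[0,0,4,0,0],[0,0,5,0,0],[0,0,5,0,0]]}}

```text
time: 30.95
tool_pos: [0.4547, -0.3806, 0.101]
tcp_rot: [-3.135, 0.203, 0.001]
wrist_force: [0.0, -0.2, -1.1]
width: 0.108
```

{"fn": "move_arm", "kwargs": {"steps": [[0,0,1,0,0],[0,0,2,0,0],[0,0,3,0,0],[0,0,4,0,0],[0,0,4,0,0]]}}

```text
time: 31.45
tool_pos: [0.4547, -0.3807, 0.0971]
tcp_rot: [-3.135, 0.203, 0.0]
wrist_force: [-0.1, -1.1, -1.0]
width: 0.104
```

{"fn": "move_arm", "kwargs": {"steps": [[0,0,2,0,0],[0,0,4,0,0],[0,0,6,0,0],[0,0,8,0,0],[0,0,10,0,0],[0,0,10,0,0]]}}

```text
time: 32.05
tool_pos: [0.4546, -0.3805, 0.0869]
tcp_rot: [-3.135, 0.203, 0.001]
wrist_force: [-0.7, 1.3, -0.3]
width: 0.109
```

{"fn": "move_arm", "kwargs": {"steps": [[0,0,2,0,0],[0,0,4,0,0],[0,0,6,0,0],[0,0,8,0,0],[0,0,10,0,0],[0,0,11,0,0],[0,0,11,0,0]]}}

```text
time: 32.75
tool_pos: [0.4547, -0.3806, 0.0761]
tcp_rot: [-3.135, 0.203, 0.001]
wrist_force: [0.3, -0.6, -1.2]
width: 0.105
```

{"fn": "move_arm", "kwargs": {"steps": [[0,0,1,0,0],[0,0,2,0,0],[0,0,3,0,0],[0,0,3,0,0]]}}

```text
time: 33.15
tool_pos: [0.455, -0.381, 0.0748]
tcp_rot: [3.135, -0.203, 0.0]
wrist_force: [-3.0, 2.8, 7.3]
width: 0.109
```

{"fn": "move_arm", "kwargs": {"steps": [[0,0.1,-1,5,0],[0,0.2,-1,10,0],[0,0.3,-1,15,0],[-0.1,0.4,-1,20,0],[-0.1,0.5,-1,25,0],[-0.2,0.6,-1,30,0],[-0.2,0.7,-1,35,0],[-0.3,0.8,-1,40,0],[-0.4,0.9,-1,45,0],[-0.5,1,-1,50,0],[-0.6,1.1,-1,55,0],[-0.7,1.1,-1,60,0],[-0.7,1.1,-1,60,0]]}}

```text
time: 34.45
tool_pos: [0.4535, -0.3828, 0.0749]
tcp_rot: [2.612, -1.742, 0.001]
wrist_force: [-3.3, -3.2, 2.7]
width: 0.109
```

Run:
```python
from h import *
go(.4543,-.38,.0748,-67.4)
print(bot.read_state()['torque'])
```

```text
t=34.5 pos [ 0.4535 -0.3828  0.0749] yaw -67.4 zt [-0.001 -0.002 -1.   ] F [-3.3 -3.2  2.7] w 0.109 q6 2.01
SHIFT [-2.3 -1.8  0.1] turn 0.0
[-0.53766585  0.72381853  0.02853935]
```

{"fn": "move_arm", "kwargs": {"steps": [[0,0,0,2,0],[0,0,0,4,0],[0,0,0,6,0],[0,0,0,6,0]]}}

```text
time: 34.85
tool_pos: [0.4532, -0.3829, 0.0749]
tcp_rot: [2.519, -1.873, 0.0]
wrist_force: [-4.1, -3.2, 3.7]
width: 0.109
```

Run:
```python
from h import *
go(.4543,-.38,.0748,-67.4)
print(bot.read_state()['torque'])
```

```text
t=34.9 pos [ 0.4532 -0.3829  0.0749] yaw -73.3 zt [-0.001 -0.002 -1.   ] F [-4.1 -3.2  3.7] w 0.109 q6 2.11
SHIFT [-2.4 -1.9  0.1] turn -5.9
[-0.60198861  0.92028101  0.03021124]
```

{"fn": "move_arm", "kwargs": {"steps": [[0,0,0,2,0],[0,0,0,3,0],[0,0,0,4,0],[0,0,0,4,0]]}}

```text
time: 35.25
tool_pos: [0.453, -0.3829, 0.0749]
tcp_rot: [2.453, -1.959, -0.0]
wrist_force: [-5.0, -4.0, 3.5]
width: 0.108
```

Run:
```python
from h import *
go(.4543,-.38,.0748,-67.4)
print(bot.read_state()['torque'])
```

```text
t=35.2 pos [ 0.453  -0.3829  0.0749] yaw -77.2 zt [-0.002 -0.002 -1.   ] F [-5.  -4.   3.5] w 0.108 q6 2.18
SHIFT [-2.6 -1.9  0.1] turn -9.8
[-0.58268783  0.94571668  0.19499245]
```

{"fn": "move_arm", "kwargs": {"steps": [[0,0,0,2,0],[0,0,0,4,0],[0,0,0,4,0]]}}

```text
time: 35.55
tool_pos: [0.4529, -0.3829, 0.0749]
tcp_rot: [2.384, -2.041, -0.0]
wrist_force: [-4.9, -4.0, 4.7]
width: 0.112
```

Run:
```python
from h import *
go(.4543,-.38,.0748,-67.4)
print(bot.read_state()['torque'])
```

```text
t=35.5 pos [ 0.4529 -0.3829  0.0749] yaw -81.1 zt [-0.002 -0.002 -1.   ] F [-4.9 -4.   4.7] w 0.112 q6 2.25
SHIFT [-2.7 -1.8  0.1] turn -13.7
[-0.57979366  1.03347285  0.72739618]
```

{"fn": "move_arm", "kwargs": {"steps": [[0,0,0,-2,0],[0,0,0,-4,0],[0,0,0,-4,0],[0,0,0,-4,35],[0,0,0,-4,35],[0,0,0,-4,35],[0,0,-20,-4,35],[0,0,-60,-4,35],[0,0,-100,-4,35],[0,0,-130,-4,35],[-45,-20,-130,-12,35],[-90,-40,-130,-20,35],[-130,-60,-130,-28,35],[-170,-80,-130,-36,35],[-210,-100,-130,-44,35],[-250,-120,-130,-52,35],[-250,-120,-130,-52,35]]}}

```text
time: 37.25
tool_pos: [0.5365, -0.1115, 0.2044]
tcp_rot: [-3.04, 0.784, -0.001]
wrist_force: [-0.4, -0.7, -0.6]
width: 0.35
```

Run:
```python
from h import *
go(.4543,-.38,.0748,-67.4)
s=cam('scene');save(s,'s30.png')
t=cam('top');save(t,'t30.png')
```

```text
t=37.2 pos [ 0.5365 -0.1115  0.2044] yaw -28.9 zt [ 0.001  0.002 -1.   ] F [-0.4 -0.7 -0.6] w 0.350 q6 1.82
SHIFT [ 57.9 275.1 128.8] turn 38.5
```

View pics/s30.png

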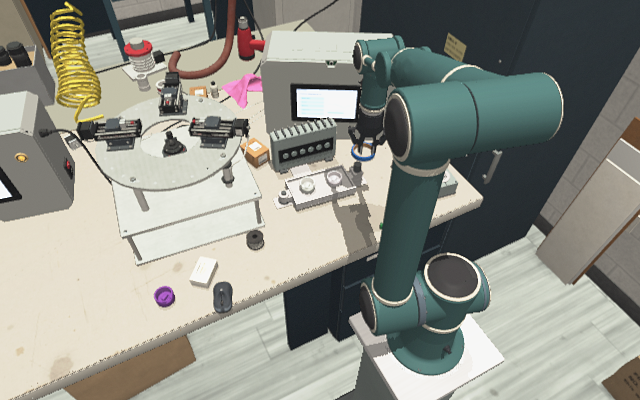

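View pics/t30.png

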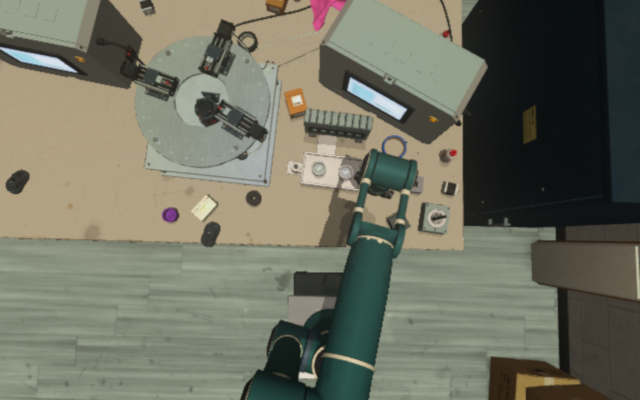

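{"fn": "move_arm", "kwargs": {"steps": [[-20,-45,-40,0,35],[-45,-90,-40,0,35],[-70,-135,-40,0,35],[-95,-180,-40,0,35],[-120,-225,-40,0,35],[-145,-270,-40,0,35],[-170,-315,-40,0,35],[-190,-355,-40,0,35],[-190,-355,-40,0,35]]}}

```text
time: 38.25
tool_pos: [0.5443, 0.2889, 0.2442]
tcp_rot: [-3.038, 0.795, 0.0]
wrist_force: [-0.4, -0.8, 0.4]
width: 0.346
```

Run:
```python
from h import *
go(.45,.33,.0748,-67.4)
s=cam('scene');save(s,'s31.png');crop(s,'s31b.png',270,140,460,220,4)
t=cam('top');crop(t,'t31.png',415,195,455,235,14);crop(t,'t31b.png',280,140,470,250,4)
```

```text
t=38.2 pos [0.5443 0.2889 0.2442] yaw -29.3 zt [ 0.     0.002 -1.   ] F [-0.4 -0.8  0.4] w 0.346 q6 2.53
SHIFT [-102.3   10.7  169.4] turn 38.1
```

View pics/s31b.png

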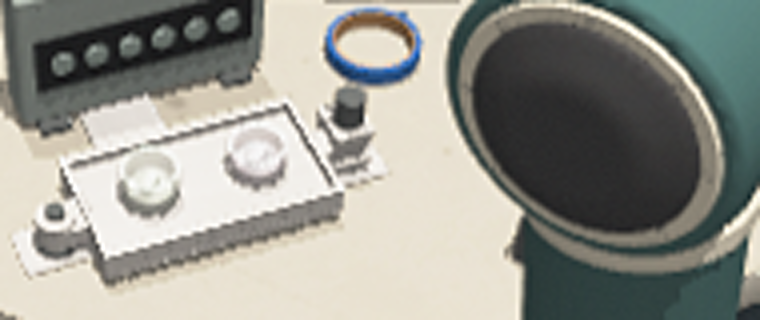

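View pics/t31.png

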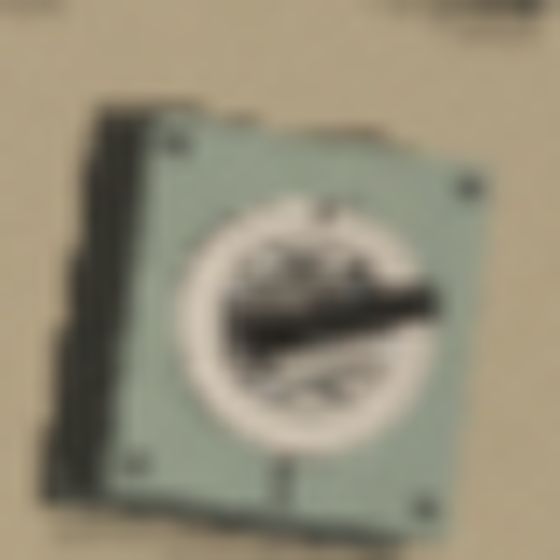

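View pics/t31b.png

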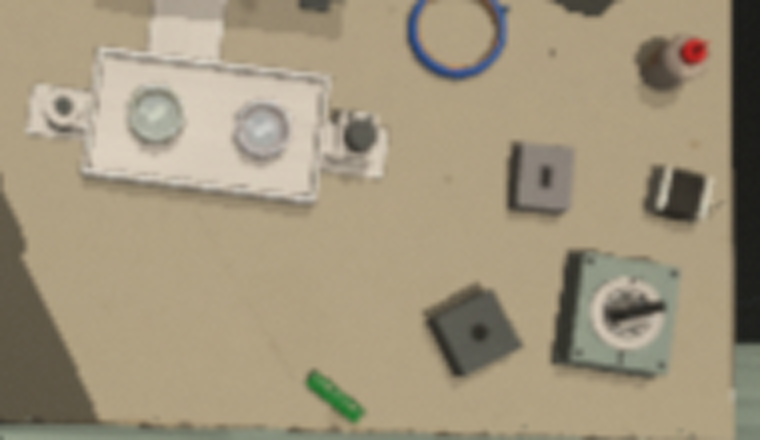

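{"fn": "move_arm", "kwargs": {"steps": [[0,0,0,-8,35],[0,0,0,-16,35],[0,0,0,-24,35],[0,0,0,-24,35],[0,0,0,-24,35]]}}

```text
time: 38.85
tool_pos: [0.5445, 0.2839, 0.2443]
tcp_rot: [3.137, -0.157, -0.0]
wrist_force: [-0.7, 0.4, 0.8]
width: 0.351
```

Run:
```python
from h import *
P=cloud(load('top'))
s=P[210:225,425:452].reshape(-1,3); s=s[s[:,2]>.08]; print(len(s),s[:,2].max(),np.percentile(s[:,2],50))
print(bot.finish_job())
```

```text
43 1.5221395450935244 0.10820599925748864
the job is handed in; nothing more can be done
None
```

The job is done and handed in at about 39 s of the 200 s allowed. There was no verdict, so what follows is my own checking.

- **Cups:** two were on the bench, one greenish and one pinkish-white, and I left the purple one alone. Both show upright in the tray in the last pictures.
- **Tray:** I pushed it home until it stopped moving under about 10 N. The last pictures show it in line with the fork.
- **Lock pin:** it went through the fork and lug and stopped at the same tool height (61.4 mm) as when it sat in its block. The push force rose to about 14 N there, and the pictures show the head resting on the fork.
- **Key:** it went in without resistance and stopped at the predicted depth. I then turned it clockwise until the torque rose from 0.03 to 0.73 N m, at about 70 to 74 degrees, which fits 60 degrees plus play. I eased it back 4 degrees before letting go, which is within the key's play. The last picture shows it turned by roughly 70 degrees.
- **Other things:** the pictures I checked show the bystanders where they were. I judged this by eye and did not measure it.

**Failed or weak checks:**
- The depth-camera check of the key's height failed. The few readings on the key were too noisy to use, so full depth rests on the force and tool height.
- The final scene picture had the arm in front of the switch, so the key's final angle comes from the top camera and the torque only.
- At one point while clearing the view, the wrist joint reached 2.53 rad against its 2.55 limit. I turned it back before handing in.

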